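# Pack and tally donated kitchenware

## Robot

A 6-joint arm with a two-finger parallel gripper is mounted at the origin on the work surface. World frame = base frame: x ahead of the robot, y to its left, z up, the work surface at z = 0. Lengths are in m, angles in rad, forces in N, time in s.
With the tool pointing down it reaches from about 0.3 to 0.85 m from the base axis. Payload 5.4 kg.
Tool frame: the origin (TCP) lies at the very end of the fingers, on their centre line; the grasp point (between the pads) lies 19 mm behind it (hold_point_z is the distance from the TCP to the grasp point, in m); z points along the fingers, y is the line along which they close (so a half turn about z gives the same grasp; the last joint's range is limited). The gripper opens to 85 mm and grips with 20 to 120 N. Pads are 22 mm wide; open, the fingers measure 114 mm over their backs; the gripper's body (76 mm by 85 mm) begins 54 mm behind the grasp point. The pads swing forward as they close: fully open they stand 13 mm farther back than shut.
Start: joints at [-1.394, 0.158, 1.597, -0, 1.386, -0.21], TCP at [0.217, -0.533, 0.231] pointing down, gripper open.
Joint ranges: [-2.91, 2.91], [-0.94, 2.29], [0.18, 2.7], [-1.29, 4.43], [0.17, 2.64], [-3, 3]. Speed limits (rad/s): [2.57, 2.57, 3.14, 3.14, 3.14, 3.14].

## Interface

Orientations are given as a rotation vector (axis times angle).
In Python, from station import read_state, camera, finish_job, hold_point_z gives the robot as it stands.
- The arm moves only by the shell command python3 -m creep 'ROWS' [OPENING] [FORCE]. ROWS is JSON, a list of rows, each a list of 4 numbers: the shift along the tool's x, y, z in cm, then the turn about the tool's z in degrees. A call has 1 to 5 rows; each row shifts and turns the commanded pose from where the row before left it, along the tool's axes as they then stand; what a row does not reach is not made up. A row lasts 1/12 s, in which the tool goes at most 41.7 mm and 7.16 degrees, less where a joint would pass 70% of its speed; a pose out of reach is approached as far as the arm can. A call is refused whole if a number of a shift passes 4.17 or a number of a turn 7.16, either way. A call with a gripper value outside its range is refused whole. OPENING is the opening, from 0 (shut) to 1 (fully open), set as the call begins (- or left out, the last holds). The fingers move at their own pace and stop on an object; FORCE is the grip in N (left out, the last holds). Time passes only in rows, so rows that do not move let the fingers close. It gives the time, the measured TCP pose, the force, the opening and the grip force at its end, in the units of the state.
- read_state(): the state, without advancing time (a new reading comes with each control period).
- camera(name): name is "scene" or "top" or "wrist"; returns a dict with "pixels" (384x512x3 uint8, red, green, blue), "z_map" (384x512 float32, m along the optical axis (not along the pixel's ray), 0 where there is no reading), "fx", "fy", "cx", "cy" (pixels), "world_to_cam" (4x4, takes a point from world to camera coordinates). Camera axes: x right, y down, z forward; pixel columns grow to the right and rows downward; lengths in m; the calibration is good to about 2 mm. A picture is of the moment at which its call begins.
- finish_job(): hands the job in; it is judged then, once.
The state is a dict: "time": time; "joint_pos": joint angles; "dq": joint speeds; "joint_efforts": joint torques, N m; "tcp_pos": TCP position; "tool_rot": TCP orientation; "force": force on the tool from outside, world axes, zero at the start; "wrist_torque": the same for the moment, N m; "opening": finger opening in m; "grasp_force": force on a finger pad.
Only numpy, scipy, OpenCV 4.12 (cv2) and the standard library are available. Lean on these libraries where they do the work, as an engineer would, in place of code of your own. Each camera call takes 0.05 s, during which the arm holds its last target. There are 200 camera calls.

## Task

Pack the lunch-box set squarely in the yellow packing jig, blue box at the bottom, then every white tray there is, red lid on top, and log it by swinging the tally counter's lever right to its stop and letting it spring back. Only then slide the red casserole along the table, without lifting it, until it stands wholly on the round mat, and log that too with another full swing of the lever, released again. Leave the mug, the jar and the tin where they stand.

Things in the scene. Friction and masses are not known exactly. Their poses are not given: they have to be found in the camera images.
- base_box: blue deep bottom box of the stacking lunch-box set, closed flat top, 84 mm along its x, 56 mm along its y, 30 mm high; origin at the centre of its underside
- tray1: white shallow tray with a green rim and closed flat top, one of one to three identical trays (absent ones read None), 84 mm along its x, 56 mm along its y, 20 mm high; origin at the centre of its underside
- tray2: white shallow tray with a green rim and closed flat top, one of one to three identical trays (absent ones read None), 84 mm along its x, 56 mm along its y, 20 mm high; origin at the centre of its underside
- tray3: white shallow tray with a green rim and closed flat top, one of one to three identical trays (absent ones read None), 84 mm along its x, 56 mm along its y, 20 mm high; origin at the centre of its underside
- lid: red lid of the set: a flat plate 84 mm along its x, 56 mm along its y, 12 mm thick, with a black upright grip ridge on top, 56 mm along x, 18 mm wide in y, from 12 to 32 mm above the underside; origin at the centre of the underside
- jig: packing jig fixed to the table: a plywood plate 118 x 94 x 6 mm with four yellow L-shaped corner guides up to 77 mm above the table, forming a pocket 89 mm along its x and 61 mm along its y, with flared tops; each guide's legs reach 14 mm along the sides, the middles of all four sides are open (about 60 mm along the long sides, for fingers); origin at the centre of its underside
- jig_floor (a point): centre of the pocket's floor, 6 mm above the table, where the bottom box stands
- lever_pivot (a point): point on the vertical pivot axis of the tally counter's lever, 90 mm above the table; the counter is a grey box 80 x 100 mm, 55 mm high, fixed to the table, with four white number windows in its front, x pointing from front to back of it
- lever_knob (a point): middle of the upright red knob (16 mm thick, from 66 to 106 mm above the table) on the free end of the counter's steel advance lever, 85 mm from the pivot axis; the lever arm is a flat bar 62 to 68 mm above the table that overhangs the counter's front
- advance_lever (a joint): angle of the sprung advance lever in rad: 0 at rest, 1.1 at its stop; it grows as the knob swings clockwise seen from above (from the robot's right to its left); the spring needs about 3 N at the knob and brings the lever home when it is let go
- casserole: round red casserole with its lid on (one piece), 140 mm diameter, rim 52 mm high, brass lid knob up to 78 mm, about 0.85 kg; origin at the centre of its underside
- mat_spot: thin flat round mat, grey with a blue border, 180 mm diameter, lying flush on the table; origin at its centre
- mug: white mug, 76 mm diameter, 85 mm high, bystander; origin at the centre of its underside
- jar: amber jar, 66 mm diameter, 95 mm high, bystander; origin at the centre of its underside
- tin: steel tin, 68 mm diameter, 80 mm high, bystander; origin at the centre of its underside
Mind the look-alikes: they are no part of the job. What is shaped like the tray3 but pink or purple is not meant.

How it is judged:
On the way, in this order (a step that is already met when the one before it is completed fails the run):
1. the whole set is stacked squarely in the jig: box, all trays, lid (horizontal distance between each of base_box, tray1, tray2, tray3, lid and jig_floor below 0.008 m and angle between the x axis of each of base_box, tray1, tray2, tray3, lid and the x axis of jig, either way round below 0.12 rad and angle between each of base_box, tray1, tray2, tray3, lid's own z axis and vertical below 0.06 rad and linear speed of each of base_box, tray1, tray2, tray3, lid below 0.03 m/s and z of base_box in the frame of jig below 0.01 m and z of each of tray1, tray2, tray3 in the frame of base_box above 0.025 m and z of lid in the frame of tray1 above 0.015 m and z of lid in the frame of tray2 above 0.015 m and z of lid in the frame of tray3 above 0.015 m), for 0.3 s.
2. with the set packed, the lever is swung to its stop (all of step 1 and value of joint advance_lever above 1.02 rad), for 0.05 s.
3. the lever has sprung back home (value of joint advance_lever below 0.12 rad), for 0.2 s.
4. the casserole stands wholly on the mat (horizontal distance between casserole and mat_spot below 0.022 m), for 0.2 s.
5. with the casserole on the mat, the lever is swung to its stop again (value of joint advance_lever above 1.02 rad and horizontal distance between casserole and mat_spot below 0.022 m), for 0.05 s.
6. the lever has sprung back home (value of joint advance_lever below 0.12 rad), for 0.2 s.
At the end, for the whole second after the job is handed in: The blue box is on the jig's floor, all trays on it and the lid on top, each level, at rest, within 8 mm of the pocket's centre and within 0.12 rad of its direction; the casserole stands upright and at rest within 22 mm of the mat's centre; the lever is home (below 0.12 rad) (all of step 1 and horizontal distance between casserole and mat_spot below 0.022 m and value of joint advance_lever below 0.12 rad and linear speed of casserole below 0.02 m/s and angle between casserole's own z axis and vertical below 0.06 rad); the robot touches nothing.
It fails at once if the casserole is lifted off the table (more than 25 mm) (height (world z) of casserole above 0.025 m).
It fails at once if the mug is displaced by more than 40 mm or tipped over (distance of mug from where it was at the start of the episode above 0.04 m or angle between mug's own z axis and vertical above 0.5 rad).
It fails at once if the jar is displaced by more than 40 mm or tipped over (distance of jar from where it was at the start of the episode above 0.04 m or angle between jar's own z axis and vertical above 0.5 rad).
It fails at once if the tin is displaced by more than 40 mm or tipped over (distance of tin from where it was at the start of the episode above 0.04 m or angle between tin's own z axis and vertical above 0.5 rad).
Of tray1, tray2, tray3 only 1 to 3 are there at a start; the rules pass over those that are not, and their reading is None.
At some moment in a run one of casserole may be knocked a few centimetres aside while the robot is not near it.
Once in a run the grip may slacken for a moment while it holds something.
It also fails if it takes over 210 s, if anything falls off the work surface, if the arm or the gripper's body presses on something with over 40 N, if the wrist force passes 120 N, or if a joint passes its speed limit or range.

## Working session

There is one attempt and no reset: what is moved stays moved. The work goes in short steps, Python scripts to look and compute and a shell command to move; the robot and the scene stay as the last step left them, time stands still between calls to the robot, and variables do not carry over. Pictures are saved under pics/ and viewed, at most 14 in all, crops included, and the job is handed in when it is done.

```bash
ls; mkdir -p pics; cat > h.py <<'E'
import numpy as np, cv2
from station import read_state, camera, finish_job, hold_point_z
from scipy.spatial.transform import Rotation as R
def pts(c):
    z=c["z_map"]; v,u=np.mgrid[:z.shape[0],:z.shape[1]]
    P=np.stack([(u-c["cx"])/c["fx"]*z,(v-c["cy"])/c["fy"]*z,z,np.ones_like(z)],-1)
    return (P@np.linalg.inv(c["world_to_cam"]).T)[...,:3]
def save(c,n,crop=None,k=1):
    im=c["pixels"]
    if crop: im=im[crop[1]:crop[3],crop[0]:crop[2]]
    cv2.imwrite(n,cv2.resize(im[...,::-1],None,fx=k,fy=k,interpolation=cv2.INTER_CUBIC))
E
python3 - <<'E'
from h import *
s=read_state(); print({k:np.round(v,3) for k,v in s.items()}, hold_point_z)
for n in ["top","scene"]:
    c=camera(n); np.savez(n+".npz",**c); save(c,f"pics/{n}0.png",k=1.5)
    W=np.linalg.inv(c["world_to_cam"]); print(n,np.round(W,3),c["fx"])
E
```

```text
pics
{'time': np.float64(0.0), 'joint_pos': array([-1.394,  0.159,  1.598,  0.   ,  1.386, -0.21 ]), 'dq': array([-0.   , -0.   ,  0.002, -0.   , -0.001, -0.001]), 'joint_efforts': array([ 1.0000e-03, -3.9600e+01, -3.3143e+01, -0.0000e+00,  8.0000e-03,
       -0.0000e+00]), 'tcp_pos': array([ 0.217, -0.532,  0.23 ]), 'tool_rot': array([-3.081, -0.603, -0.   ]), 'force': array([-1.09 ,  0.352,  0.088]), 'wrist_torque': array([-0.001,  0.012, -0.023]), 'grasp_force': np.float64(0.0), 'opening': np.float64(0.085)} 0.0187
top [[ 0.051 -0.978  0.203  0.385]
 [-0.999 -0.05   0.008  0.052]
 [ 0.002 -0.203 -0.979  1.148]
 [ 0.     0.     0.     1.   ]] 365.00172665003794
scene [[ 0.441  0.771 -0.459  1.158]
 [ 0.897 -0.372  0.238 -0.212]
 [ 0.013 -0.517 -0.856  1.109]
 [ 0.     0.     0.     1.   ]] 396.8220300383117
```

View pics/top0.png

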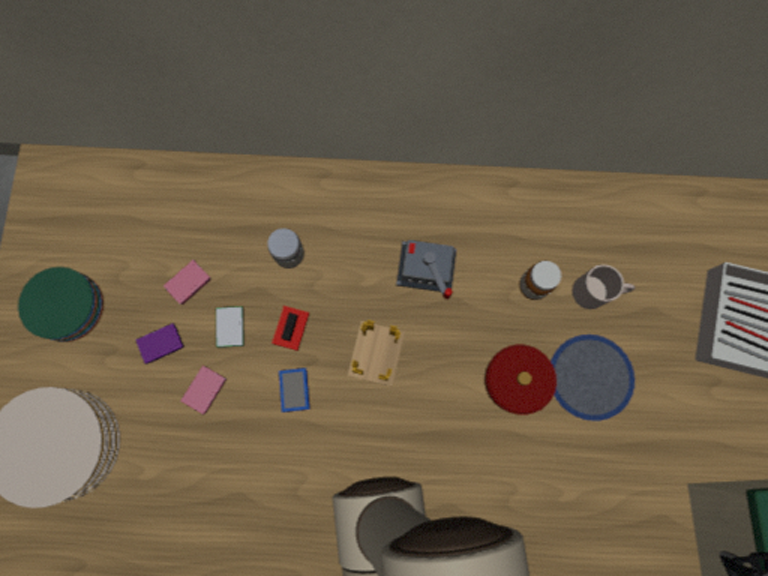

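View pics/scene0.png

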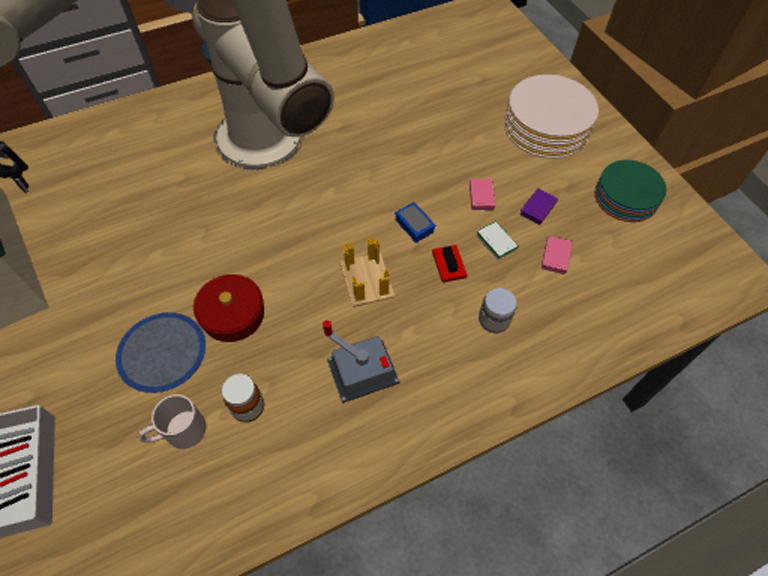

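The top view (768x576) shows the blue box at (294,390), the red lid at (291,328) and the jig at (376,352). The counter is at (427,265) with its knob at (448,293). The casserole is at (521,379) and the mat at (592,377). The bystanders are the tin at (285,246), jar at (541,280) and mug at (603,287).

Tray candidates are white/green (230,327), pink (187,282), pink (204,390) and purple (159,343). Only the white one with a green rim fits. I'll measure everything and confirm it with a crop.

```bash
cat >> h.py <<'E'
def rect(P,m):
    q=P[m][:,:2]; (c,sz,a)=cv2.minAreaRect((q*1000).astype(np.float32))
    if sz[0]<sz[1]: a+=90; sz=sz[::-1]
    a=(a+90)%180-90
    return np.round(np.array(c)/1000,4),np.round(sz,1),round(a,1)
def blob(mask,u,v,r):
    m=np.zeros_like(mask); m[max(v-r,0):v+r,max(u-r,0):u+r]=mask[max(v-r,0):v+r,max(u-r,0):u+r]
    n,l,st,ce=cv2.connectedComponentsWithStats(m.astype(np.uint8))
    return l==1+st[1:,4].argmax()
E
python3 - <<'E'
from h import *
c=dict(np.load("top.npz")); P=pts(c); Z=P[...,2]
print("table z",np.median(Z[200:260,20:300]), np.median(Z[260:300,340:440]))
for n,(u,v),lo,hi,r in [("box",(196,260),.018,.05,28),("tray",(153,218),.012,.05,25),("lid",(194,219),.006,.05,28),("ridge",(194,219),.022,.05,28),("pink1",(125,188),.01,.05,25),("pink2",(136,260),.01,.05,25),("purple",(106,229),.01,.05,25),
 ("jigplate",(251,235),.003,.012,35),("jigguides",(251,235),.05,.1,35),("cass",(348,253),.04,.06,40),("cassknob",(348,253),.065,.1,40),("tin",(190,163),.06,.1,25),("jar",(362,184),.07,.12,25),("mug",(402,190),.07,.12,25),("counter",(285,176),.045,.058,30),("knob",(298,195),.09,.12,12)]:
    m=(Z>lo)&(Z<hi)
    if n=="jigguides":
        b=np.zeros_like(m); b[v-r:v+r,u-r:u+r]=m[v-r:v+r,u-r:u+r]
    else: b=blob(m,u,v,r)
    print(n,b.sum(),rect(P,b),"z",np.round(np.percentile(Z[b],[10,50,90]),4))
# mat by colour (blue border)
h=cv2.cvtColor(c["pixels"],cv2.COLOR_RGB2HSV)
m=(h[...,0]>95)&(h[...,0]<130)&(h[...,1]>40)
b=blob(m,395,251,40); print("mat",b.sum(),rect(P,b),cv2.minEnclosingCircle((P[b][:,:2]*1000).astype(np.float32)))
k=(h[...,1]>150)&((h[...,0]<8)|(h[...,0]>172)); b=blob(k,298,195,12); print("knobcol",b.sum(),P[b].mean(0))
save(c,"pics/crop1.png",(90,150,330,290),3)
E
```

```text
table z 0.0003357308753693111 9.624528658791487e-05
box 518 (array([0.4324, 0.228 ]), array([83.7, 56.4]), 9.1) z [0.0268 0.0295 0.0321]
tray 478 (array([0.5569, 0.3737]), array([84.7, 54.6]), 6.4) z [0.0164 0.0195 0.0225]
lid 474 (array([0.5615, 0.2483]), array([84.5, 57.1]), -13.2) z [0.009  0.0124 0.0321]
ridge 115 (array([0.561 , 0.2478]), array([55.9, 18.9]), -11.4) z [0.0284 0.0316 0.0344]
pink1 464 (array([0.6475, 0.4754]), array([84. , 58.1]), -42.2) z [0.0164 0.0196 0.0223]
pink2 515 (array([0.4239, 0.4144]), array([83.9, 57. ]), -26.0) z [0.0164 0.0193 0.0222]
purple 497 (array([0.5139, 0.517 ]), array([85.4, 56.5]), -62.0) z [0.0166 0.0195 0.0222]
jigplate 818 (array([0.5162, 0.067 ]), array([121.1, 103.6]), -10.5) z [0.0036 0.0058 0.0086]
jigguides 149 (array([0.5174, 0.0656]), array([106.8,  79. ]), -10.4) z [0.0635 0.0697 0.0762]
cass 941 (array([ 0.4755, -0.2259]), array([139.5, 137.1]), 85.5) z [0.0516 0.0572 0.0595]
cassknob 143 (array([ 0.475 , -0.2236]), array([55.9, 46.4]), -71.4) z [0.0654 0.0686 0.0786]
tin 379 (array([0.7236, 0.2657]), array([64.9, 64. ]), 87.1) z [0.0695 0.0789 0.0816]
jar 340 (array([ 0.6806, -0.2641]), array([57.6, 56.9]), -23.9) z [0.0817 0.0941 0.0967]
mug 218 (array([ 0.6765, -0.3891]), array([87.5, 75.3]), -52.4) z [0.072  0.0814 0.086 ]
counter 633 (array([ 0.7093, -0.0329]), array([99.7, 81.7]), 85.2) z [0.051  0.054  0.0567]
knob 28 (array([ 0.633 , -0.0694]), array([13.5, 13.5]), -89.2) z [0.0931 0.1038 0.107 ]
mat 613 (array([ 0.4837, -0.2093]), array([532.8, 174.7]), -87.1) ((449.6576232910156, -210.25775146484375), 270.5168762207031)
knobcol 28 [ 0.6336548  -0.0719408   0.09374441]
```

View pics/crop1.png

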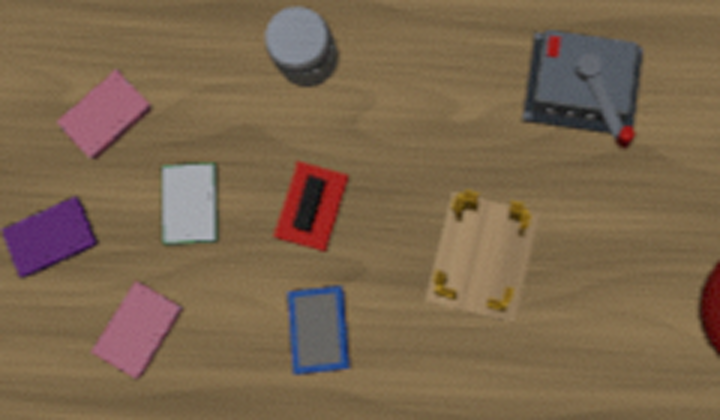

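The crop confirms one white tray with a green rim at (190,203). The pink and purple ones are decoys, so the set is box, one tray and lid. Next I refine the angles and the mat, then plan the first pick.

```bash
cat >> h.py <<'E'
def pca(P,m):
    q=P[m][:,:2]; w,V=np.linalg.eigh(np.cov(q.T)); a=np.degrees(np.arctan2(V[1,1],V[0,1]))
    return np.round(q.mean(0),4),round((a+90)%180-90,1)
def plan(x,y,z,yaw=None):
    "shift (cm) in current tool axes to world target, and turn (deg about tool z) to bring tool x to yaw (mod 180)"
    s=read_state(); M=R.from_rotvec(s["tool_rot"]).as_matrix()
    cur=np.degrees(np.arctan2(M[1,0],M[0,0])); t=0 if yaw is None else -((yaw-cur+90)%180-90)
    d=M.T@(np.array([x,y,z])-s["tcp_pos"])*100
    M2=M@R.from_euler('z',t,degrees=True).as_matrix()
    print("t=%.1f tcp"%s["time"],np.round(s["tcp_pos"],4),"yaw %.1f tilt %.2f"%(cur,np.degrees(np.arccos(-M[2,2]))),"open %.3f grip %.1f F"%(s["opening"],s["grasp_force"]),np.round(s["force"],1))
    print("shift now",np.round(d,2),"turn %.1f"%t,"| shift if turned first",np.round(M2.T@(np.array([x,y,z])-s["tcp_pos"])*100,2))
E
python3 - <<'E'
from h import *
c=dict(np.load("top.npz")); P=pts(c); Z=P[...,2]
for n,(u,v),lo,hi,r in [("box",(196,260),.02,.05,28),("tray",(153,218),.012,.05,25),("lid",(194,219),.006,.05,28),("ridge",(194,219),.022,.05,28)]:
    print(n,pca(P,blob((Z>lo)&(Z<hi),u,v,r)))
# jig guides: four clusters
m=np.zeros_like(Z,bool); m[200:270,216:286]=((Z>.04)&(Z<.1))[200:270,216:286]
n,l,st,ce=cv2.connectedComponentsWithStats(m.astype(np.uint8))
for i in range(1,n): print("guide",st[i,4],np.round(P[l==i].mean(0),4))
h=cv2.cvtColor(c["pixels"],cv2.COLOR_RGB2HSV)
m=(h[...,0]>95)&(h[...,0]<130)&(h[...,1]>40)&(Z<.02); k=np.zeros_like(m); k[215:290,362:430]=m[215:290,362:430]
q=(P[k][:,:2]*1000).astype(np.float32); print("mat",k.sum(),cv2.fitEllipse(cv2.convexHull(q)),cv2.minEnclosingCircle(q))
b=blob((Z>.072)&(Z<.1),350,252,20); print("brass",rect(P,b),b.sum())
plan(.4324,.228,.15,9)
E
```

```text
box (array([0.432 , 0.2275]), np.float64(8.4))
tray (array([0.5558, 0.3729]), np.float64(5.4))
lid (array([0.5603, 0.2474]), np.float64(-13.9))
ridge (array([0.561 , 0.2478]), np.float64(-12.4))
guide 48 [0.5649 0.0861 0.0664]
guide 42 [0.5546 0.0295 0.0668]
guide 36 [0.4804 0.1029 0.0694]
guide 35 [0.4684 0.0438 0.0696]
mat 611 ((491.8323059082031, -386.9823303222656), (176.64923095703125, 176.95428466796875), 75.09405517578125) ((491.5419006347656, -386.656005859375), 89.2330093383789)
brass (array([ 0.4746, -0.2264]), array([23.4, 23.1]), -87.8) 62
t=0.1 tcp [ 0.2168 -0.532   0.2304] yaw 22.2 tilt 0.10 open 0.086 grip 0.0 F [ 0.1 -0.   0.1]
shift now [ 48.64 -62.24   8.16] turn 13.2 | shift if turned first [ 33.19 -71.68   8.16]
```

```bash
python3 -m creep '[[0,0,0,6.6],[0,0,0,6.6],[1.66,-3.58,0,0],[1.66,-3.58,0,0],[1.66,-3.58,0,0]]' 1 40
python3 -m creep '[[1.66,-3.58,0,0],[1.66,-3.58,0,0],[1.66,-3.58,0,0],[1.66,-3.58,0,0],[1.66,-3.58,0,0]]'
python3 -m creep '[[1.66,-3.58,0,0],[1.66,-3.58,0,0],[1.66,-3.58,0,0],[1.66,-3.58,0,0],[1.66,-3.58,0,0]]'
python3 -m creep '[[1.66,-3.58,0,0],[1.66,-3.58,0,0],[1.66,-3.58,0,0],[1.66,-3.58,0,0],[1.66,-3.58,0,0]]'
python3 -m creep '[[1.66,-3.58,0,0],[1.66,-3.58,0,0],[0,0,4,0],[0,0,0,0]]'
python3 -c "
from h import *
plan(.432,.2278,.006,8.6)
c=camera('wrist'); np.savez('w.npz',**c); save(c,'pics/w1.png')
P=pts(c);Z=P[...,2]; m=(Z>.02)&(Z<.05); b=blob(m,256,192,200); print(rect(P,b),pca(P,b),b.sum())
"
```

```text
time: 0.52
tcp_pos: [0.2492, -0.4171, 0.2303]
tool_rot: [-3.13, -0.243, 0.0]
force: [0.6, 0.7, 0.1]
opening: 0.0853
grasp_force: 0.0
time: 0.93
tcp_pos: [0.3033, -0.2269, 0.2308]
tool_rot: [-3.132, -0.244, 0.0]
force: [1.3, 0.5, 1.2]
opening: 0.0853
grasp_force: 0.0
time: 1.35
tcp_pos: [0.3574, -0.0372, 0.2312]
tool_rot: [3.132, 0.245, 0.001]
force: [0.4, -1.6, -0.0]
opening: 0.0852
grasp_force: 0.0
time: 1.77
tcp_pos: [0.4114, 0.1528, 0.231]
tool_rot: [3.132, 0.246, -0.0]
force: [1.7, -0.5, 0.3]
opening: 0.0856
grasp_force: 0.0
time: 2.1
tcp_pos: [0.4295, 0.2275, 0.1853]
tool_rot: [3.13, 0.251, -0.016]
force: [-1.5, 0.0, -1.3]
opening: 0.0853
grasp_force: 0.0
t=2.1 tcp [0.4295 0.2275 0.1853] yaw 9.2 tilt 0.60 open 0.085 grip 0.0 F [-1.5  0.  -1.3]
shift now [ 4.400e-01 -1.000e-02  1.792e+01] turn 0.6 | shift if turned first [ 4.400e-01 -1.000e-02  1.792e+01]
(array([0.4299, 0.2257]), array([83.9, 56.1]), 9.1) (array([0.432, 0.226]), np.float64(9.0)) 4336
```

```bash
python3 -m creep '[[0.1,0.1,4,0],[0,0,4,0],[0,0,4,0],[0,0,3,0],[0,0,2.5,0]]'
python3 -m creep '[[0,0,0.4,0],[0,0,0,0],[0,0,0,0]]'
python3 -m creep '[[0,0,0,0],[0,0,0,0],[0,0,0,0],[0,0,0,0],[0,0,0,0]]' 0 50
python3 -m creep '[[0,0,0,0],[0,0,0,0],[0,0,0,0],[0,0,0,0],[0,0,0,0]]'
python3 -c "
from h import *
plan(.517,.066,.12,-10.4)"
```

```text
time: 2.57
tcp_pos: [0.4341, 0.2246, 0.0152]
tool_rot: [3.132, 0.243, -0.002]
force: [-0.5, 0.8, -0.6]
opening: 0.0855
grasp_force: 0.0
time: 2.82
tcp_pos: [0.4362, 0.2256, 0.0144]
tool_rot: [-3.132, -0.244, -0.004]
force: [-0.1, -0.7, -0.2]
opening: 0.0852
grasp_force: 0.0
time: 3.23
tcp_pos: [0.4362, 0.2261, 0.0145]
tool_rot: [-3.131, -0.245, -0.006]
force: [-1.8, -0.8, 6.9]
opening: 0.0548
grasp_force: 52.9
time: 3.65
tcp_pos: [0.4362, 0.2261, 0.0145]
tool_rot: [-3.131, -0.246, -0.006]
force: [-1.1, -1.3, 7.3]
opening: 0.0548
grasp_force: 52.9
t=3.6 tcp [0.4362 0.2261 0.0145] yaw 9.0 tilt 0.21 open 0.055 grip 52.9 F [-1.1 -1.3  7.3]
shift now [  5.52  17.07 -10.53] turn 19.4 | shift if turned first [ 10.87  14.27 -10.53]
```

```bash
python3 -m creep '[[0,0,-1,0],[0,0,-3,0],[0,0,-4,0],[0,0,-3,0],[0,0,0,0]]'
python3 -m creep '[[0,0,0,6.5],[0,0,0,6.5],[0,0,0,6.4],[0,0,0,0],[0,0,0,0]]'
python3 -c "
from h import *
plan(.517,.066,.12,-10.4)
c=camera('wrist'); np.savez('w.npz',**c); save(c,'pics/w2.png',k=1.2)
t=camera('top'); save(t,'pics/t2.png',(130,180,330,290),3)
s=read_state(); M=R.from_rotvec(s['tool_rot']).as_matrix()
for n,q in (('w',c),('t',t)):
  P=(pts(q)-s['tcp_pos'])@M; Zt=P[...,2]
  m=(np.abs(P[...,0])<.07)&(np.abs(P[...,1])<.04)&(Zt<0.03)&(Zt>-.05); 
  for d in np.arange(-.05,.03,.005): print(n,round(d,3),((Zt[m]>d)&(Zt[m]<d+.005)).sum(),end='; ')
  np.save(n+'P.npy',P)
"
```

```text
time: 4.07
tcp_pos: [0.4392, 0.2269, 0.1302]
tool_rot: [-3.13, -0.246, -0.021]
force: [1.2, -1.0, -0.3]
opening: 0.0543
grasp_force: 53.9
time: 4.48
tcp_pos: [0.4341, 0.2256, 0.1223]
tool_rot: [3.129, -0.281, -0.001]
force: [0.3, 0.2, -1.6]
opening: 0.0548
grasp_force: 53.8
t=4.5 tcp [0.4341 0.2256 0.1223] yaw -10.3 tilt 0.02 open 0.055 grip 53.8 F [ 0.3  0.2 -1.6]
shift now [11.   14.23  0.22] turn 0.1 | shift if turned first [11.03 14.2   0.22]
w -0.05 402; w -0.045 627; w -0.04 513; w -0.035 536; w -0.03 510; w -0.025 456; w -0.02 12702; w -0.015 4768; w -0.01 51; w -0.005 127; w -0.0 217; w 0.005 204; w 0.01 159; w 0.015 0; w 0.02 0; w 0.025 0; t -0.05 1; t -0.045 0; t -0.04 0; t -0.035 0; t -0.03 0; t -0.025 1; t -0.02 17; t -0.015 36; t -0.01 1; t -0.005 1; t -0.0 1; t 0.005 4; t 0.01 2; t 0.015 1; t 0.02 0; t 0.025 0;
```

View pics/w2.png

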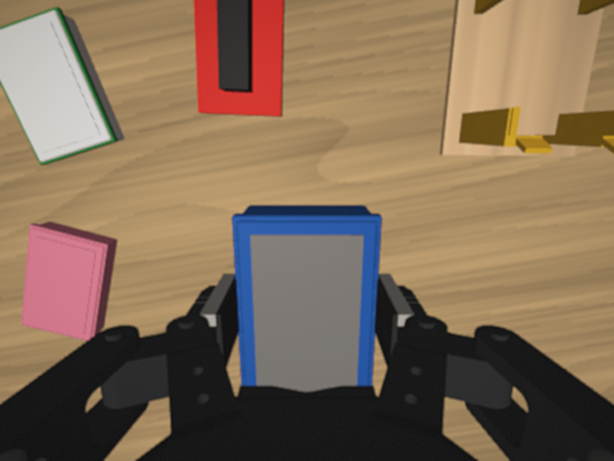

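The wrist picture shows the blue box held squarely between the pads, with its front edge at row 215 and its sides at columns 238–378. The lid, tray and jig are visible beyond it.

```bash
cat >> h.py <<'E'
def held(dz,w=(-.03,.03),hw=.02):
    "front edge (tool x) and mean y of a held object's top face at tool z about dz"
    c=camera('wrist'); s=read_state(); M=R.from_rotvec(s['tool_rot']).as_matrix()
    P=(pts(c)-s['tcp_pos'])@M
    m=(abs(P[...,2]-dz)<.006)&(abs(P[...,0])<.075)&(abs(P[...,1])<.045)
    f=[]
    for y in np.arange(-.024,.0241,.004):
        k=m&(abs(P[...,1]-y)<.002); f.append(P[k][:,0].max() if k.sum()>5 else np.nan)
    k=m&(abs(P[...,0]-.036)<.003)&(P[...,2]<1)
    print("front x mm",np.round(np.array(f)*1000,1),"y range",np.round(np.percentile(P[k][:,1],[1,99])*1000,1) if k.any() else None,"z",np.round(np.median(P[k][:,2]),4) if k.any() else None)
    return c
def jig(c):
    P=pts(c); Z=P[...,2]
    m=(Z>.062)&(Z<.082)&(np.hypot(P[...,0]-.517,P[...,1]-.066)<.075)&(np.hypot(P[...,0]-.517,P[...,1]-.066)>.035)
    h=cv2.cvtColor(c["pixels"],cv2.COLOR_RGB2HSV); m&=(h[...,0]>15)&(h[...,0]<32)&(h[...,1]>120)
    a=np.radians(-10.4); q=(P[m][:,:2]-[.517,.066])@np.array([[np.cos(a),-np.sin(a)],[np.sin(a),np.cos(a)]])
    for sx in(1,-1):
        for sy in(1,-1):
            k=(q[:,0]*sx>0)&(q[:,1]*sy>0)
            if k.sum()>10: print("guide",sx,sy,k.sum(),"x",np.round(np.percentile(q[k,0],[1,99])*1000,1),"y",np.round(np.percentile(q[k,1],[1,99])*1000,1))
E
python3 -c "
from h import *
held(-.0165)"
python3 -m creep '[[0,0,-1,0],[0,2,-1,0],[1,3.8,0,0],[2,3.3,0,0],[0,0,0,0]]'
python3 -c "
from h import *
c=camera('wrist'); save(c,'pics/w3.png'); jig(c); jig(camera('top')); plan(.517,.066,.12,-10.4)"
```

```text
front x mm [37.  37.1 36.9 37.  37.  36.9 37.1 36.9 36.8 37.  37.  37.  36.9] y range [-26.1  28. ] z -0.0142
time: 5.05
tcp_pos: [0.4499, 0.1258, 0.1439]
tool_rot: [3.126, -0.292, 0.006]
force: [0.1, 0.8, -0.7]
opening: 0.0548
grasp_force: 53.9
guide 1 1 876 x [29.5 52.5] y [13.8 36.4]
guide 1 -1 1090 x [29.3 52.3] y [-42.  -19.4]
guide -1 1 539 x [-52.2 -31.5] y [14.2 36.5]
guide -1 -1 751 x [-54.7 -31.8] y [-41.8 -18.9]
guide 1 1 35 x [32.6 53.6] y [16.5 38.6]
guide 1 -1 34 x [31.5 53.4] y [-39.5 -17.9]
guide -1 -1 33 x [-52.6 -31.8] y [-39.6 -18.5]
t=5.2 tcp [0.4482 0.1297 0.1432] yaw -10.6 tilt 0.06 open 0.055 grip 53.9 F [-0.8  0.3 -1.4]
shift now [7.93 5.   2.32] turn -0.2 | shift if turned first [7.91 5.02 2.32]
```

```bash
python3 -c "
from h import *
plan(.521,.0642,.1,-10.4)"
python3 -m creep '[[2,1.3,0,0],[2.5,1.6,0,0],[2.5,1.6,0,0],[1.3,0.6,0,0],[0,0,0,0]]'
python3 -m creep '[[0,0,0,0],[0,0,0,0],[0,0,0,0]]'
python3 -c "
from h import *
plan(.521,.0642,.0205,-10.4)
c=held(-.0165); jig(c); save(c,'pics/w4.png',k=1.2)"
```

```text
t=5.2 tcp [0.4482 0.1297 0.1432] yaw -10.6 tilt 0.06 open 0.055 grip 53.9 F [-0.8  0.3 -1.4]
shift now [8.35 5.1  4.32] turn -0.2 | shift if turned first [8.34 5.13 4.32]
time: 5.57
tcp_pos: [0.522, 0.0648, 0.1429]
tool_rot: [3.128, -0.287, 0.003]
force: [0.3, 0.6, -1.7]
opening: 0.0545
grasp_force: 53.9
time: 5.82
tcp_pos: [0.5188, 0.0668, 0.1421]
tool_rot: [-3.129, 0.283, 0.002]
force: [-0.5, 0.8, -1.9]
opening: 0.0546
grasp_force: 53.9
t=5.8 tcp [0.5188 0.0668 0.1421] yaw -10.3 tilt 0.06 open 0.055 grip 53.9 F [-0.5  0.8 -1.9]
shift now [ 0.27  0.22 12.16] turn 0.1 | shift if turned first [ 0.27  0.22 12.16]
front x mm [36.7 36.9 36.9 36.9 37.  36.7 37.  36.9 36.9 36.9 36.9 36.8 36.9] y range [-26.3  27.7] z -0.0141
guide 1 1 600 x [30.  52.4] y [13.7 36.4]
guide 1 -1 599 x [29.5 51.8] y [-42.3 -19.5]
```

View pics/w4.png

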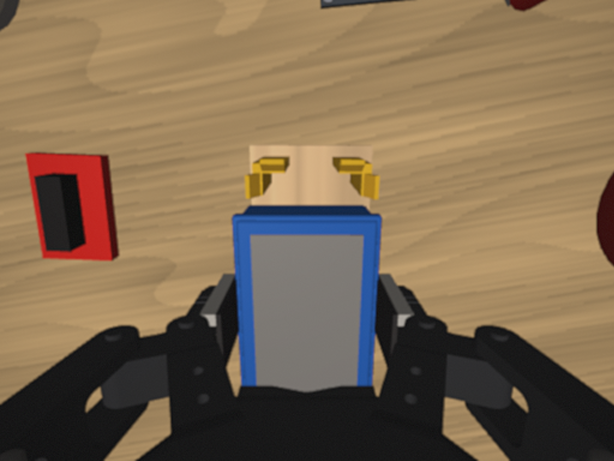

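```bash
python3 -m creep '[[0.26,0.24,0,0],[0,0,2,0],[0,0,2,0],[0,0,0,0],[0,0,0,0]]'
python3 -c "
from h import *
plan(.5209,.0640,.0205,-10.4)"
```

```text
time: 6.28
tcp_pos: [0.5208, 0.0629, 0.1015]
tool_rot: [-3.129, 0.285, 0.005]
force: [0.0, 0.2, -1.0]
opening: 0.0546
grasp_force: 53.9
t=6.3 tcp [0.5208 0.0629 0.1015] yaw -10.4 tilt 0.17 open 0.055 grip 53.9 F [ 0.   0.2 -1. ]
shift now [ 0.02 -0.11  8.1 ] turn -0.0 | shift if turned first [ 0.02 -0.11  8.1 ]
```

```bash
python3 -m creep '[[0,-0.08,1,0],[0,0,1,0],[0,0,1,0],[0,0,0,0],[0,0,0,0]]'
python3 -m creep '[[0,0,1,0],[0,0,1,0],[0,0,1,0],[0,0,0,0]]'
python3 -m creep '[[0,0,1,0],[0,0,0.4,0],[0,0,0,0],[0,0,0,0]]'
python3 -c "
from h import *
plan(.5209,.0640,.0205,-10.4)"
```

```text
time: 6.7
tcp_pos: [0.5213, 0.0636, 0.0714]
tool_rot: [-3.129, 0.286, 0.003]
force: [0.1, -0.1, -1.5]
opening: 0.0545
grasp_force: 53.9
time: 7.03
tcp_pos: [0.5202, 0.0636, 0.0396]
tool_rot: [-3.129, 0.286, 0.007]
force: [-0.8, 0.2, -1.3]
opening: 0.0548
grasp_force: 53.9
time: 7.37
tcp_pos: [0.522, 0.0635, 0.028]
tool_rot: [-3.129, 0.286, 0.001]
force: [-0.2, 0.2, -0.8]
opening: 0.0544
grasp_force: 53.9
t=7.4 tcp [0.522  0.0635 0.028 ] yaw -10.4 tilt 0.03 open 0.054 grip 53.9 F [-0.2  0.2 -0.8]
shift now [-0.11 -0.03  0.75] turn -0.0 | shift if turned first [-0.11 -0.03  0.75]
```

```bash
python3 -m creep '[[0,0,0.35,0],[0,0,0.35,0],[0,0,0,0],[0,0,0,0]]'
python3 -m creep '[[0,0,0,0],[0,0,0,0],[0,0,0,0],[0,0,0,0],[0,0,0,0]]' 1
python3 -m creep '[[0,0,-2,0],[0,0,-4,0],[0,0,-4,0],[0,0,-4,0],[0,0,-2,0]]'
python3 -m creep '[[0,0,0,0],[0,0,0,0]]'
python3 -c "
from h import *
c=camera('wrist'); save(c,'pics/w5.png'); jig(c)
def bx(c):
  P=pts(c); Z=P[...,2]; m=(Z>.025)&(Z<.045)&(np.hypot(P[...,0]-.517,P[...,1]-.066)<.055)
  h=cv2.cvtColor(c['pixels'],cv2.COLOR_RGB2HSV); m&=~((h[...,0]>15)&(h[...,0]<32)&(h[...,1]>120))
  n,l,st,ce=cv2.connectedComponentsWithStats(m.astype(np.uint8)); b=l==1+st[1:,4].argmax(); print('box',rect(P,b),np.median(Z[b]),b.sum())
bx(c); t=camera('top'); jig(t); bx(t)
plan(.556,.373,.1,5.5)"
```

```text
time: 7.7
tcp_pos: [0.5219, 0.0635, 0.0211]
tool_rot: [-3.129, 0.286, 0.001]
force: [0.1, 1.0, -1.8]
opening: 0.0547
grasp_force: 53.9
time: 8.12
tcp_pos: [0.5223, 0.0635, 0.0215]
tool_rot: [3.129, -0.286, 0.001]
force: [-1.1, -0.4, -0.6]
opening: 0.0857
grasp_force: 0.0
time: 8.53
tcp_pos: [0.5245, 0.0633, 0.187]
tool_rot: [3.128, -0.286, 0.013]
force: [1.3, -0.2, 0.5]
opening: 0.0854
grasp_force: 0.0
time: 8.7
tcp_pos: [0.5231, 0.0634, 0.1828]
tool_rot: [3.128, -0.286, 0.005]
force: [-0.1, -0.5, -0.4]
opening: 0.0853
grasp_force: 0.0
guide 1 1 397 x [30.3 52.1] y [13.6 36. ]
guide 1 -1 416 x [29.4 52. ] y [-42.2 -19.6]
guide -1 1 431 x [-53.9 -31.4] y [13.9 36.3]
guide -1 -1 434 x [-54.1 -31.6] y [-42.1 -19.2]
box (array([0.5145, 0.0638]), array([88.1, 56.1]), -10.5) 0.0360176880335929 4429
guide -1 1 32 x [-52. -31.] y [17.5 39. ]
guide -1 -1 31 x [-52.7 -31.8] y [-39.6 -18.5]
box (array([0.5055, 0.0678]), array([57.4, 55.5]), -10.5) 0.035530243716583865 276
t=8.8 tcp [0.5211 0.0636 0.1798] yaw -10.4 tilt 0.15 open 0.086 grip 0.0 F [-0.2 -0.1 -0. ]
shift now [ -2.15 -31.06   7.98] turn -15.9 | shift if turned first [  6.46 -30.46   7.98]
```

```bash
python3 -m creep '[[0,0,0,-5.3],[0,0,0,-5.3],[0,0,0,-5.3],[0.8,-3.8,0,0],[0.8,-3.8,0,0]]'
python3 -m creep '[[0.8,-3.8,0,0],[0.8,-3.8,0,0],[0.8,-3.8,0,0],[0.8,-3.8,0,0],[0.8,-3.8,0,0]]'
python3 -m creep '[[0.8,-3.8,0,0],[0,0,4,0],[0,0,0,0],[0,0,0,0],[0,0,0,0]]'
python3 -c "
from h import *
c=camera('wrist'); save(c,'pics/w6.png')
P=pts(c);Z=P[...,2]; b=blob((Z>.013)&(Z<.05),256,192,160); print(rect(P,b),pca(P,b),b.sum(),np.median(Z[b]))
plan(.5555,.371,.004,5.5)"
```

```text
time: 9.22
tcp_pos: [0.5298, 0.1401, 0.179]
tool_rot: [3.138, 0.143, -0.006]
force: [1.5, 1.0, 0.7]
opening: 0.0856
grasp_force: 0.0
time: 9.63
tcp_pos: [0.5511, 0.3351, 0.1784]
tool_rot: [3.137, 0.15, -0.007]
force: [0.9, -0.8, 0.7]
opening: 0.0853
grasp_force: 0.0
time: 10.05
tcp_pos: [0.5564, 0.3713, 0.1405]
tool_rot: [3.137, 0.149, -0.003]
force: [0.2, -0.2, 1.5]
opening: 0.0855
grasp_force: 0.0
(array([0.6459, 0.4737]), array([84.2, 56.6]), -42.7) (array([0.643, 0.472]), np.float64(-52.1)) 6442 0.01994432160380652
t=10.1 tcp [0.5573 0.3715 0.142 ] yaw 5.4 tilt 0.02 open 0.085 grip 0.0 F [ 0.  -0.   1.6]
shift now [-0.19  0.04 13.8 ] turn -0.1 | shift if turned first [-0.19  0.04 13.8 ]
```

```bash
python3 -c "
from h import *
c=camera('wrist'); s=read_state()
P=pts(c);Z=P[...,2]; m=(Z>.013)&(Z<.03)&(np.hypot(P[...,0]-.556,P[...,1]-.372)<.06)
n,l,st,ce=cv2.connectedComponentsWithStats(m.astype(np.uint8)); b=l==1+st[1:,4].argmax(); print(rect(P,b),b.sum(),np.median(Z[b]))
plan(.5555,.371,.004,5.5)"
```

```text
(array([0.5545, 0.3726]), array([84.1, 56.1]), 6.7) 5297 0.0200279625117607
t=10.2 tcp [0.5578 0.3716 0.1429] yaw 5.4 tilt 0.12 open 0.086 grip 0.0 F [-0.   0.4 -0.3]
shift now [-0.27  0.05 13.89] turn -0.1 | shift if turned first [-0.27  0.05 13.89]
```

```bash
python3 -m creep '[[-0.2,-0.05,0,-1.2],[0,0,4,0],[0,0,4,0],[0,0,3,0],[0,0,1.8,0]]'
python3 -m creep '[[0,0,0,0],[0,0,0,0],[0,0,0,0]]'
python3 -c "
from h import *
plan(.556,.372,.004,6.6)"
```

```text
time: 10.57
tcp_pos: [0.553, 0.3711, 0.0101]
tool_rot: [3.135, 0.183, -0.006]
force: [-0.7, 0.1, -0.6]
opening: 0.0857
grasp_force: 0.0
time: 10.82
tcp_pos: [0.5567, 0.3731, 0.0161]
tool_rot: [-3.135, -0.182, -0.006]
force: [0.6, -0.5, 0.9]
opening: 0.0855
grasp_force: 0.0
t=10.8 tcp [0.5567 0.3731 0.0161] yaw 6.7 tilt 0.25 open 0.086 grip 0.0 F [ 0.6 -0.5  0.9]
shift now [-0.09  0.1   1.21] turn 0.1 | shift if turned first [-0.09  0.1   1.21]
```

```bash
python3 -m creep '[[-0.05,0.1,0.5,0],[0,0,0.4,0],[0,0,0.2,0],[0,0,0,0],[0,0,0,0]]'
python3 -m creep '[[0,0,0,0],[0,0,0,0],[0,0,0,0],[0,0,0,0],[0,0,0,0]]' 0 50
python3 -m creep '[[0,0,0,0],[0,0,0,0],[0,0,0,0],[0,0,0,0]]'
python3 -m creep '[[0,0,-1,0],[0,0,-3,0],[0,0,-4,0],[0,0,-4,0],[0,0,-2,0]]'
python3 -m creep '[[0,0,0,0],[0,0,0,0],[0,0,0,0]]'
python3 -c "
from h import *
c=held(-.016);save(c,'pics/w7.png'); plan(.517,.0645,.14,-10.4)"
```

```text
time: 11.23
tcp_pos: [0.5544, 0.3714, 0.0023]
tool_rot: [3.136, 0.183, -0.0]
force: [0.4, -0.7, 0.9]
opening: 0.0853
grasp_force: 0.0
time: 11.65
tcp_pos: [0.555, 0.3717, 0.0029]
tool_rot: [-3.136, -0.183, -0.002]
force: [-0.2, 0.6, 2.5]
opening: 0.0547
grasp_force: 55.0
time: 11.98
tcp_pos: [0.5549, 0.3716, 0.0028]
tool_rot: [-3.136, -0.182, -0.002]
force: [0.8, 1.0, 4.8]
opening: 0.0548
grasp_force: 55.2
time: 12.4
tcp_pos: [0.5561, 0.3722, 0.148]
tool_rot: [-3.134, -0.182, -0.009]
force: [0.6, 0.7, -0.1]
opening: 0.0548
grasp_force: 54.7
time: 12.65
tcp_pos: [0.5532, 0.3708, 0.1405]
tool_rot: [3.135, 0.182, -0.005]
force: [0.1, -1.2, -1.8]
opening: 0.055
grasp_force: 54.7
front x mm [42.7 42.8 42.6 42.7 42.8 42.7 42.7 42.7 42.9 42.8 42.7 42.6 42.7] y range [-26.5  28.1] z -0.0178
t=12.7 tcp [0.5528 0.3707 0.1397] yaw 6.7 tilt 0.28 open 0.055 grip 54.7 F [ 0.2 -0.6 -0.8]
shift now [-7.11 30.    0.04] turn 17.1 | shift if turned first [ 2.   30.76  0.04]
```

```bash
python3 -m creep '[[0,0,0,5.7],[0,0,0,5.7],[0,0,0,5.7],[0.24,3.8,0,0],[0.24,3.8,0,0]]'
python3 -m creep '[[0.24,3.8,0,0],[0.24,3.8,0,0],[0.24,3.8,0,0],[0.24,3.8,0,0],[0.24,3.8,0,0]]'
python3 -m creep '[[0.24,3.8,0,0],[0,0,0,0],[0,0,0,0],[0,0,0,0]]'
python3 -c "
from h import *
c=held(-.018); jig(c); plan(.5163,.0646,.0388,-10.4)"
```

```text
time: 13.12
tcp_pos: [0.5435, 0.2957, 0.1394]
tool_rot: [3.127, -0.281, -0.006]
force: [1.1, -0.5, -0.1]
opening: 0.0546
grasp_force: 54.7
time: 13.53
tcp_pos: [0.5206, 0.1052, 0.1401]
tool_rot: [3.128, -0.285, -0.007]
force: [0.8, -0.5, -1.1]
opening: 0.0546
grasp_force: 54.7
time: 13.87
tcp_pos: [0.5173, 0.0693, 0.1409]
tool_rot: [-3.128, 0.287, 0.005]
force: [-0.2, 0.0, -0.9]
opening: 0.055
grasp_force: 54.7
front x mm [42.6 42.6 42.6 42.5 42.5 42.5 42.5 42.5 42.5 42.5 42.4 42.6 42.5] y range [-25.7  28.8] z -0.0167
guide 1 1 594 x [30.  52.5] y [13.5 36.4]
guide 1 -1 602 x [29.5 51.8] y [-42.1 -19.5]
t=13.9 tcp [0.5175 0.0698 0.1411] yaw -10.4 tilt 0.14 open 0.055 grip 54.7 F [-0.7  1.5 -1.3]
shift now [ 0.    0.54 10.23] turn 0.0 | shift if turned first [ 0.    0.54 10.23]
```

```bash
python3 -m creep '[[0,0.54,0,0],[0,0,2,0],[0,0,2,0],[0,0,1.5,0],[0,0,0,0]]'
python3 -m creep '[[0,0,0,0],[0,0,0,0]]'
python3 -c "
from h import *
plan(.5163,.0646,.0388,-10.4)"
```

```text
time: 14.33
tcp_pos: [0.5143, 0.0648, 0.0836]
tool_rot: [-3.129, 0.283, 0.011]
force: [-0.1, -0.9, -0.9]
opening: 0.055
grasp_force: 54.6
time: 14.5
tcp_pos: [0.518, 0.0641, 0.0882]
tool_rot: [3.129, -0.284, 0.002]
force: [0.7, -0.2, -1.1]
opening: 0.0547
grasp_force: 54.6
t=14.5 tcp [0.518  0.0641 0.0882] yaw -10.4 tilt 0.08 open 0.055 grip 54.6 F [ 0.7 -0.2 -1.1]
shift now [-0.18 -0.02  4.94] turn 0.0 | shift if turned first [-0.18 -0.02  4.94]
```

```bash
python3 -m creep '[[-0.1,0,1,0],[0,0,1,0],[0,0,0.5,0],[0,0,0,0],[0,0,0,0]]'
python3 -m creep '[[0,0,0.8,0],[0,0,0.8,0],[0,0,0,0],[0,0,0,0]]'
python3 -c "
from h import *
plan(.5163,.0646,.0388,-10.4)"
```

```text
time: 14.92
tcp_pos: [0.5158, 0.0639, 0.0617]
tool_rot: [-3.129, 0.286, 0.002]
force: [0.0, 0.7, -1.2]
opening: 0.0548
grasp_force: 54.7
time: 15.25
tcp_pos: [0.5157, 0.0639, 0.0455]
tool_rot: [-3.129, 0.286, 0.002]
force: [-0.0, 0.8, -0.6]
opening: 0.0545
grasp_force: 54.7
t=15.2 tcp [0.5157 0.0639 0.0455] yaw -10.4 tilt 0.09 open 0.054 grip 54.7 F [-0.   0.8 -0.6]
shift now [ 0.05 -0.08  0.67] turn -0.0 | shift if turned first [ 0.05 -0.08  0.67]
```

```bash
python3 -m creep '[[0,-0.05,0.3,0],[0,0,0.3,0],[0,0,0,0],[0,0,0,0]]'
python3 -m creep '[[0,0,0,0],[0,0,0,0],[0,0,0,0],[0,0,0,0],[0,0,0,0]]' 1
python3 -m creep '[[0,0,-2,0],[0,0,-4,0],[0,0,-4,0],[0,0,-3,0],[0,0,-1,0]]'
python3 -m creep '[[0,0,0,0],[0,0,0,0],[0,0,0,0]]'
cat >> h.py <<'E'
def top(c,x,y,lo,hi,r=.055):
    P=pts(c); Z=P[...,2]; m=(Z>lo)&(Z<hi)&(np.hypot(P[...,0]-x,P[...,1]-y)<r)
    h=cv2.cvtColor(c['pixels'],cv2.COLOR_RGB2HSV); m&=~((h[...,0]>15)&(h[...,0]<32)&(h[...,1]>120))
    n,l,st,ce=cv2.connectedComponentsWithStats(m.astype(np.uint8)); b=l==1+st[1:,4].argmax(); print('top',rect(P,b),np.median(Z[b]),b.sum())
E
python3 -c "
from h import *
c=camera('wrist'); top(c,.517,.0645,.045,.065); jig(c); plan(.5605,.2463,.14,-12.8)"
```

```text
time: 15.58
tcp_pos: [0.5163, 0.0644, 0.0402]
tool_rot: [3.129, -0.286, -0.0]
force: [0.0, 0.1, -1.3]
opening: 0.0547
grasp_force: 54.7
time: 16.0
tcp_pos: [0.5165, 0.0643, 0.0404]
tool_rot: [-3.129, 0.286, -0.0]
force: [-0.3, -0.1, -0.2]
opening: 0.0852
grasp_force: 0.0
time: 16.42
tcp_pos: [0.5195, 0.0641, 0.1863]
tool_rot: [3.128, -0.286, 0.015]
force: [1.4, -0.5, 0.9]
opening: 0.0854
grasp_force: 0.0
time: 16.67
tcp_pos: [0.515, 0.0645, 0.178]
tool_rot: [-3.128, 0.286, 0.006]
force: [-0.0, -0.1, 0.3]
opening: 0.0854
grasp_force: 0.0
top (array([0.517 , 0.0631]), array([85.6, 56.1]), -10.3) 0.05601777888056436 5386
guide 1 1 459 x [30.1 52.3] y [13.5 36.2]
guide 1 -1 462 x [29.7 52.3] y [-42.3 -19.5]
guide -1 1 455 x [-53.6 -31.3] y [13.9 36.6]
guide -1 -1 460 x [-54.9 -31.6] y [-41.9 -19.2]
t=16.7 tcp [0.5148 0.0645 0.1778] yaw -10.4 tilt 0.26 open 0.085 grip 0.0 F [-0.4  0.4 -0.8]
shift now [  1.21 -18.71   3.77] turn 2.4 | shift if turned first [  0.44 -18.74   3.77]
```

```bash
python3 -m creep '[[0.1,-3.7,0,2.4],[0.1,-3.8,0,0],[0.1,-3.8,0,0],[0.1,-3.8,0,0],[0,-3.6,0,0]]' 0.55
python3 -m creep '[[0,0,3,0],[0,0,0,0],[0,0,0,0],[0,0,0,0],[0,0,0,0]]'
python3 -c "
from h import *
c=camera('wrist'); save(c,'pics/w8.png',k=1.2)
P=pts(c);Z=P[...,2]
for lo,hi in((.007,.02),(.025,.04)):
  m=(Z>lo)&(Z<hi)&(np.hypot(P[...,0]-.5605,P[...,1]-.247)<.06)
  n,l,st,ce=cv2.connectedComponentsWithStats(m.astype(np.uint8)); b=l==1+st[1:,4].argmax(); print(rect(P,b),b.sum(),np.median(Z[b]))
plan(.5605,.2463,.015,-12.8)"
```

```text
time: 17.13
tcp_pos: [0.5595, 0.2478, 0.1778]
tool_rot: [3.121, -0.351, -0.005]
force: [0.4, -0.0, 0.2]
opening: 0.0468
grasp_force: 0.0
time: 17.55
tcp_pos: [0.5608, 0.2453, 0.1511]
tool_rot: [-3.122, 0.353, -0.001]
force: [1.1, -0.2, 1.1]
opening: 0.0471
grasp_force: 0.0
(array([0.5592, 0.2465]), array([84.5, 56.2]), -12.6) 3613 0.01176625737832987
(array([0.5593, 0.2465]), array([56.4, 17.7]), -12.6) 1203 0.03174562097711764
t=17.6 tcp [0.561  0.2453 0.1515] yaw -12.9 tilt 0.09 open 0.047 grip 0.0 F [ 0.2  0.8 -0.7]
shift now [-0.09 -0.07 13.65] turn -0.1 | shift if turned first [-0.09 -0.08 13.65]
```

View pics/w8.png

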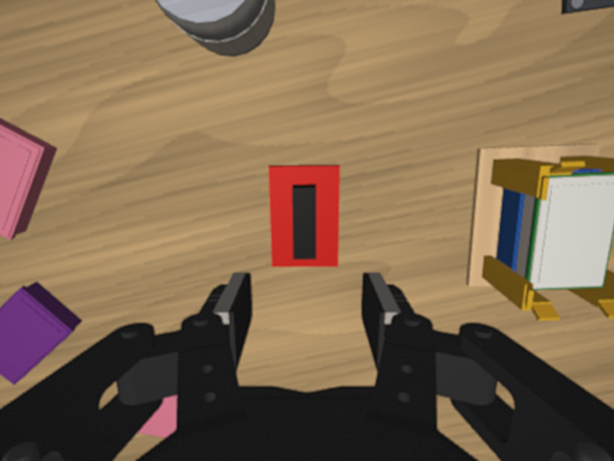

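The lid sits under the gripper, with its ridge at column 304 against a finger midpoint of about 307. The box and tray sit squarely in the jig at (570,225).

```bash
python3 -m creep '[[-0.05,-0.1,4,0],[0,0,4,0],[0,0,3,0],[0,0,1.5,0],[0,0,0,0]]'
python3 -m creep '[[0,0,0,0],[0,0,0,0],[0,0,0,0]]'
python3 -c "
from h import *
plan(.5605,.2463,.016,-12.8)"
```

```text
time: 18.02
tcp_pos: [0.5571, 0.2458, 0.0216]
tool_rot: [3.119, -0.353, -0.011]
force: [0.1, 0.1, 0.0]
opening: 0.047
grasp_force: 0.0
time: 18.27
tcp_pos: [0.5622, 0.2475, 0.0281]
tool_rot: [-3.12, 0.352, -0.007]
force: [-0.1, -0.6, 0.5]
opening: 0.0468
grasp_force: 0.0
t=18.3 tcp [0.5622 0.2475 0.0281] yaw -12.9 tilt 0.27 open 0.047 grip 0.0 F [-0.1 -0.6  0.5]
shift now [-0.14  0.16  1.21] turn -0.1 | shift if turned first [-0.15  0.16  1.21]
```

```bash
python3 -m creep '[[0,0.1,0.5,0],[0,0,0.4,0],[0,0,0,0],[0,0,0,0],[0,0,0,0]]'
python3 -m creep '[[0,0,0,0],[0,0,0,0],[0,0,0,0],[0,0,0,0],[0,0,0,0]]' 0 50
python3 -m creep '[[0,0,0,0],[0,0,0,0],[0,0,0,0]]'
python3 -m creep '[[0,0,-1,0],[0,0,-3,0],[0,0,-4,0],[0,0,-4,0],[0,0,-1,0]]'
python3 -m creep '[[0,0,0,2.4],[0,0,0,-2.4],[0,0,0,0],[0,0,0,0]]'
python3 -c "
from h import *
c=held(.003); plan(.517,.0645,.15,-10.4)"
```

```text
time: 18.68
tcp_pos: [0.5598, 0.2463, 0.0163]
tool_rot: [3.122, -0.351, -0.0]
force: [-0.2, 0.9, -0.3]
opening: 0.0468
grasp_force: 0.0
time: 19.1
tcp_pos: [0.5602, 0.2464, 0.0166]
tool_rot: [-3.122, 0.351, -0.001]
force: [-0.3, -0.1, 2.0]
opening: 0.0169
grasp_force: 51.3
time: 19.35
tcp_pos: [0.5602, 0.2464, 0.0166]
tool_rot: [-3.122, 0.351, -0.001]
force: [0.6, -0.8, 3.1]
opening: 0.0169
grasp_force: 51.3
time: 19.77
tcp_pos: [0.5634, 0.2472, 0.1543]
tool_rot: [-3.118, 0.351, -0.017]
force: [0.2, 0.5, 0.2]
opening: 0.0169
grasp_force: 50.9
time: 20.1
tcp_pos: [0.5594, 0.2461, 0.146]
tool_rot: [3.121, -0.352, -0.001]
force: [0.1, -0.0, -1.2]
opening: 0.0167
grasp_force: 50.9
front x mm [41.5 41.6 41.8 41.7 41.6 41.5 41.6 41.5 41.7 41.5 41.5 41.5 41.6] y range [-26.4  28.4] z 0.0048
t=20.1 tcp [0.5594 0.2461 0.1458] yaw -12.9 tilt 0.07 open 0.017 grip 50.9 F [-0.6 -0.4 -0.2]
shift now [-0.08 18.65 -0.41] turn -2.5 | shift if turned first [-0.89 18.63 -0.41]
```

```bash
python3 -m creep '[[0,0,0,-2.5],[-0.2,3.7,0,0],[-0.2,3.7,0,0],[-0.2,3.7,0,0],[-0.2,3.7,0,0]]'
python3 -m creep '[[-0.1,3.7,0,0],[0,0,1.5,0],[0,0,0,0],[0,0,0,0],[0,0,0,0]]'
python3 -c "
from h import *
c=held(.005); jig(c); plan(.5174,.0645,.0726,-10.4)"
```

```text
time: 20.57
tcp_pos: [0.5245, 0.1009, 0.1459]
tool_rot: [3.129, -0.283, -0.001]
force: [-0.1, -0.4, -0.2]
opening: 0.0162
grasp_force: 50.9
time: 20.98
tcp_pos: [0.5179, 0.0666, 0.1314]
tool_rot: [-3.129, 0.282, 0.0]
force: [-0.5, 1.3, -0.5]
opening: 0.017
grasp_force: 50.9
front x mm [41.3 41.3 41.3 41.3 41.4 41.3 41.4 41.3 41.3 41.3 41.3 41.3 41.2] y range [-26.2  28.6] z 0.0052
guide 1 1 544 x [34.9 52.4] y [13.5 36.5]
guide 1 -1 608 x [30.2 51.8] y [-42.2 -19.5]
guide -1 -1 59 x [-39.5 -31.3] y [-42.3 -38.3]
t=21.0 tcp [0.5181 0.0668 0.1317] yaw -10.3 tilt 0.03 open 0.017 grip 50.9 F [ 0.4 -0.7  0. ]
shift now [-0.04  0.24  5.91] turn 0.1 | shift if turned first [-0.04  0.24  5.91]
```

```bash
python3 -m creep '[[0,0.24,0,0],[0,0,1.5,0],[0,0,1.5,0],[0,0,0,0],[0,0,0,0]]'
python3 -m creep '[[0,0,0,0],[0,0,0,0],[0,0,0,0]]'
python3 -c "
from h import *
plan(.5174,.0645,.0726,-10.4)"
```

```text
time: 21.45
tcp_pos: [0.5168, 0.064, 0.101]
tool_rot: [-3.129, 0.282, 0.003]
force: [0.2, 0.1, -1.1]
opening: 0.0165
grasp_force: 50.9
time: 21.7
tcp_pos: [0.5181, 0.0635, 0.1024]
tool_rot: [3.129, -0.283, 0.003]
force: [-0.5, 0.9, -0.8]
opening: 0.0167
grasp_force: 50.9
t=21.7 tcp [0.5181 0.0635 0.1024] yaw -10.3 tilt 0.11 open 0.017 grip 50.9 F [-0.5  0.9 -0.8]
shift now [-0.1  -0.08  2.98] turn 0.1 | shift if turned first [-0.1  -0.08  2.98]
```

```bash
python3 -m creep '[[-0.05,-0.07,0.8,0],[0,0,0.8,0],[0,0,0.8,0],[0,0,0,0],[0,0,0,0]]'
python3 -c "
from h import *
plan(.5174,.0645,.0726,-10.4)"
python3 -m creep '[[0,0,0.3,0],[0,0,0.2,0],[0,0,0,0],[0,0,0,0]]'
python3 -c "
from h import *
plan(.5174,.0645,.0726,-10.4)"
```

```text
time: 22.12
tcp_pos: [0.5161, 0.0644, 0.0762]
tool_rot: [-3.129, 0.283, 0.004]
force: [0.4, -0.6, -0.2]
opening: 0.0166
grasp_force: 50.9
t=22.1 tcp [0.5161 0.0644 0.0762] yaw -10.3 tilt 0.14 open 0.017 grip 50.9 F [ 0.4 -0.6 -0.2]
shift now [ 0.13 -0.04  0.36] turn 0.1 | shift if turned first [ 0.13 -0.04  0.36]
time: 22.45
tcp_pos: [0.5174, 0.0642, 0.0726]
tool_rot: [3.129, -0.283, 0.001]
force: [-0.4, 1.0, 1.0]
opening: 0.0165
grasp_force: 51.1
t=22.4 tcp [0.5174 0.0642 0.0726] yaw -10.3 tilt 0.04 open 0.016 grip 51.1 F [-0.4  1.   1. ]
shift now [-0.   -0.03  0.  ] turn 0.1 | shift if turned first [-0.   -0.03  0.  ]
```

Lid seated. I'll release, rise and check.

```bash
python3 -m creep '[[0,0,0,0],[0,0,0,0],[0,0,0,0],[0,0,0,0],[0,0,0,0]]' 0.5
python3 -m creep '[[0,0,-2,0],[0,0,-4,0],[0,0,-4,0],[0,0,-3,0],[0,0,0,0]]'
python3 -m creep '[[0,0,0,0],[0,0,0,0],[0,0,0,0]]'
python3 -c "
from h import *
c=camera('wrist'); top(c,.517,.0645,.062,.074); jig(c); save(c,'pics/w9.png')
t=camera('top'); P=pts(t);Z=P[...,2]; h=cv2.cvtColor(t['pixels'],cv2.COLOR_RGB2HSV)
k=(h[...,1]>150)&((h[...,0]<8)|(h[...,0]>172)); b=blob(k,298,195,12); print('knob',b.sum(),np.round(P[b].mean(0),4),np.round(np.percentile(P[b][:,2],[5,50,95]),3))
b=blob((Z>.04)&(Z<.06)&(h[...,1]>100),348,253,50); print('cass',rect(P,b))
plan(.622,-.105,.2,-10.4)"
```

```text
time: 22.87
tcp_pos: [0.517, 0.0643, 0.0723]
tool_rot: [3.129, -0.283, -0.0]
force: [-0.4, 0.9, -0.3]
opening: 0.043
grasp_force: 0.0
time: 23.28
tcp_pos: [0.5214, 0.0639, 0.2103]
tool_rot: [3.129, -0.283, 0.022]
force: [0.6, 0.2, 0.9]
opening: 0.0427
grasp_force: 0.0
time: 23.53
tcp_pos: [0.5158, 0.0644, 0.2003]
tool_rot: [-3.129, 0.283, 0.006]
force: [-0.1, 0.2, -0.8]
opening: 0.0425
grasp_force: 0.0
top (array([0.5164, 0.0633]), array([84.3, 56.1]), -10.3) 0.06773163714016028 3775
guide 1 1 368 x [30.3 51.9] y [13.6 36.1]
guide 1 -1 377 x [29.8 51.9] y [-42.3 -19.7]
guide -1 1 381 x [-54.3 -31.4] y [14.1 36. ]
guide -1 -1 385 x [-54.2 -31.6] y [-42.1 -19.3]
knob 28 [ 0.6334 -0.0718  0.0947] [0.033 0.103 0.108]
cass (array([ 0.4754, -0.226 ]), array([139., 137.]), 85.9)
t=23.6 tcp [0.5159 0.0644 0.2004] yaw -10.3 tilt 0.21 open 0.043 grip 0.0 F [-0.2 -0.4 -0.1]
shift now [ 1.348e+01  1.476e+01 -1.000e-02] turn 0.1 | shift if turned first [ 1.350e+01  1.474e+01 -1.000e-02]
```

View pics/w9.png

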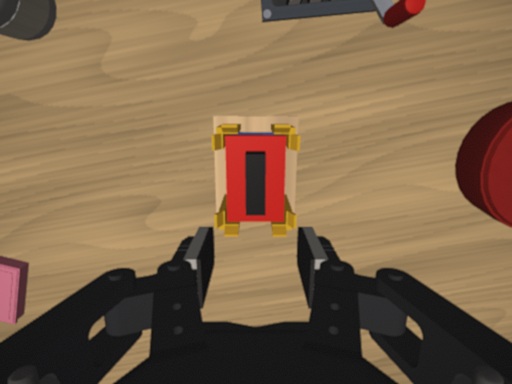

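The lid lies level at (256,178), square inside the four guides. Next is the lever, so I locate the pivot and work out the arc.

```bash
python3 - <<'E'
from h import *
c=dict(np.load("top.npz")); W=np.linalg.inv(c["world_to_cam"]); P=pts(c); Z=P[...,2]
def ray(u,v,z):
    d=W[:3,:3]@[(u-c["cx"])/c["fx"],(v-c["cy"])/c["fy"],1]; o=W[:3,3]; return o+d*(z-o[2])/d[2]
print("pivot",ray(286,172,.08),Z[170:175,284:289].round(3).max(), "knobtop",ray(298.7,194,.106))
h=cv2.cvtColor(c['pixels'],cv2.COLOR_RGB2HSV)
b=blob((Z>.05)&(Z<.057),285,176,32); print(pca(P,b),rect(P,b))
b=blob((Z>.06)&(Z<.12),286,172,25); print(rect(P,b),b.sum())
pv=np.array([.708,-.034]); k0=np.array([.632,-.0725])
th0=np.arctan2(*(k0-pv)[::-1]); r=np.hypot(*(k0-pv)); print("r",r,np.degrees(th0))
s=read_state(); M=R.from_rotvec(s["tool_rot"]).as_matrix(); n=-M[:2,1]
prev=k0-n*.0375; print("start",prev)
for a in [0,.15,.3,.45,.6,.75,.9,1.05,1.15]:
    k=pv+.085*np.array([np.cos(th0-a),np.sin(th0-a)]); t=k-n*.0225
    d=np.r_[t-prev,0]@M; print(a,np.round(t,4),"step cm",np.round(d[:2]*100,2)); prev=t
plan(*(k0-n*.0375),.2,None)
E
```

```text
pivot [ 0.70638841 -0.03448695  0.08      ] 0.08 knobtop [ 0.63349408 -0.07170306  0.106     ]
(array([ 0.7105, -0.0322]), np.float64(-85.0)) (array([ 0.7102, -0.033 ]), array([99.2, 80.5]), 84.0)
(array([ 0.6725, -0.0488]), array([102. ,  23.8]), 22.6) 166
r 0.0851953637236205 -153.13418633867852
start [ 0.62526842 -0.10939086]
0 [ 0.6281 -0.0945] step cm [ 0.02 -1.51]
0.15 [ 0.6232 -0.0828] step cm [-0.69 -1.07]
0.3 [ 0.6202 -0.0704] step cm [-0.52 -1.16]
0.45 [ 0.619  -0.0577] step cm [-0.35 -1.23]
0.6 [ 0.6197 -0.045 ] step cm [-0.16 -1.26]
0.75 [ 0.6223 -0.0326] step cm [ 0.03 -1.27]
0.9 [ 0.6267 -0.0206] step cm [ 0.22 -1.25]
1.05 [ 0.6329 -0.0095] step cm [ 0.41 -1.21]
1.15 [ 0.6379 -0.0026] step cm [ 0.37 -0.76]
t=23.6 tcp [0.5159 0.0644 0.2004] yaw -10.3 tilt 0.21 open 0.043 grip 0.0 F [-0.2 -0.4 -0.1]
shift now [ 1.388e+01  1.513e+01 -1.000e-02] turn 0.0 | shift if turned first [ 1.388e+01  1.513e+01 -1.000e-02]
```

```bash
python3 -m creep '[[2.3,2.5,0,0],[2.3,2.5,0,0],[2.3,2.5,0,0],[2.3,2.5,0,0],[2.3,2.5,0,0]]' 0 30
python3 -m creep '[[2.3,2.6,0,0],[0,0,2,0],[0,0,0,0],[0,0,0,0],[0,0,0,0]]'
python3 -c "
from h import *
plan(.6253,-.1094,.078,-10.4)
t=camera('scene'); save(t,'pics/s2.png',k=1.5)"
```

```text
time: 24.05
tcp_pos: [0.6078, -0.0805, 0.2008]
tool_rot: [-3.128, 0.283, 0.003]
force: [0.8, 1.0, 0.8]
opening: -0.0001
grasp_force: 0.0
time: 24.47
tcp_pos: [0.625, -0.108, 0.1819]
tool_rot: [-3.128, 0.282, 0.003]
force: [0.4, 0.2, -0.3]
opening: 0.0002
grasp_force: 0.0
t=24.5 tcp [ 0.625  -0.108   0.1819] yaw -10.3 tilt 0.11 open 0.000 grip 0.0 F [ 0.4  0.2 -0.3]
shift now [ 0.07  0.14 10.38] turn 0.1 | shift if turned first [ 0.07  0.14 10.38]
```

View pics/s2.png

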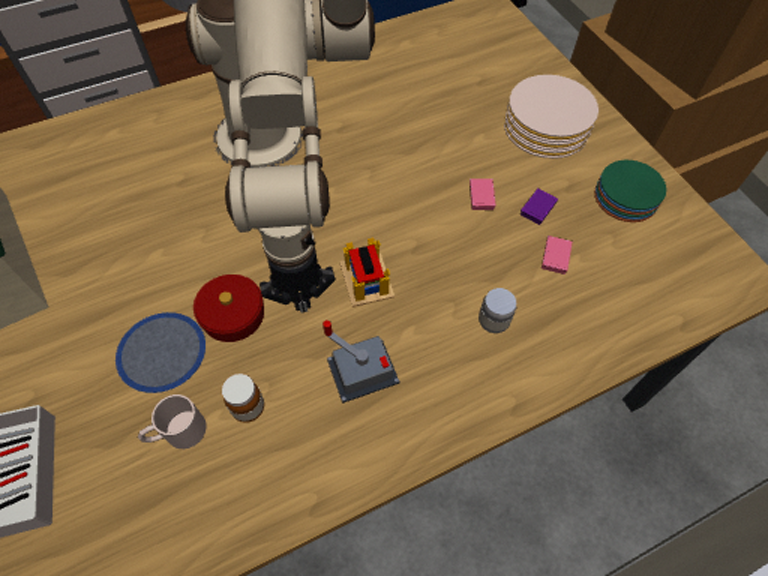

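The stack is in the jig at (366,268), the closed gripper is at (305,300) and the knob at (327,327). Nothing else has moved, so I descend beside the knob.

```bash
python3 -m creep '[[0.05,0.1,3,0],[0,0,3,0],[0,0,2.4,0],[0,0,1.8,0],[0,0,0,0]]'
python3 -m creep '[[0,0,0,0],[0,0,0,0],[0,0,0,0]]'
python3 -c "
from h import *
plan(.6253,-.1094,.078,-10.4)"
```

```text
time: 24.93
tcp_pos: [0.623, -0.1081, 0.0764]
tool_rot: [-3.127, 0.281, 0.011]
force: [-0.5, -0.9, -0.8]
opening: -0.0001
grasp_force: 0.0
time: 25.18
tcp_pos: [0.6276, -0.1104, 0.083]
tool_rot: [3.128, -0.282, 0.006]
force: [0.2, -0.5, 0.3]
opening: -0.0002
grasp_force: 0.0
t=25.2 tcp [ 0.6276 -0.1104  0.083 ] yaw -10.3 tilt 0.24 open -0.000 grip 0.0 F [ 0.2 -0.5  0.3]
shift now [-0.24 -0.06  0.5 ] turn 0.1 | shift if turned first [-0.24 -0.06  0.5 ]
```

Now I swing along the arc, slowing at the end.

```bash
python3 -m creep '[[0,-1.5,0.2,0],[-0.69,-1.07,0,0],[-0.52,-1.16,0,0],[-0.35,-1.23,0,0],[-0.16,-1.26,0,0]]'
python3 -m creep '[[0,-1.27,0,0],[0.22,-1.25,0,0],[0.41,-1.2,0,0],[0,0,0,0]]'
python3 -c "
from h import *
plan(.6379,-.0026,.08,-10.4)"
```

```text
time: 25.6
tcp_pos: [0.6193, -0.0442, 0.0783]
tool_rot: [3.129, -0.282, -0.002]
force: [-1.6, -0.9, 0.5]
opening: 0.0004
grasp_force: 1.2
time: 25.93
tcp_pos: [0.634, -0.0079, 0.0781]
tool_rot: [-3.129, 0.28, -0.001]
force: [-1.1, -2.5, -0.3]
opening: 0.0001
grasp_force: 1.2
t=25.9 tcp [ 0.634  -0.0079  0.0781] yaw -10.2 tilt 0.04 open 0.000 grip 1.2 F [-1.1 -2.5 -0.3]
shift now [ 0.29 -0.6  -0.19] turn 0.2 | shift if turned first [ 0.29 -0.6  -0.19]
```

```bash
python3 -m creep '[[0.25,-0.55,0,0],[0,0,0,0],[0,0,0,0]]'
python3 -m creep '[[0.2,-0.35,0,0],[0,0,0,0],[0,0,0,0]]'
python3 -c "
from h import *
plan(.6379,-.0026,.08,-10.4)
t=camera('top'); P=pts(t);h=cv2.cvtColor(t['pixels'],cv2.COLOR_RGB2HSV)
k=(h[...,1]>150)&((h[...,0]<8)|(h[...,0]>172))&(P[...,2]>.06); k&=np.hypot(P[...,0]-.7,P[...,1]+.03)<.12; print(k.sum(),P[k].mean(0) if k.any() else '')"
```

```text
time: 26.18
tcp_pos: [0.6365, -0.0056, 0.0781]
tool_rot: [3.129, -0.283, -0.001]
force: [-2.0, -1.4, -0.0]
opening: -0.0
grasp_force: 1.2
time: 26.43
tcp_pos: [0.6381, -0.004, 0.078]
tool_rot: [3.126, -0.284, -0.005]
force: [-5.2, -6.7, 2.0]
opening: 0.0002
grasp_force: 3.8
t=26.4 tcp [ 0.6381 -0.004   0.078 ] yaw -10.4 tilt 0.21 open 0.000 grip 3.8 F [-5.2 -6.7  2. ]
shift now [-0.04 -0.13 -0.2 ] turn 0.0 | shift if turned first [-0.04 -0.13 -0.2 ]
10 [0.62239499 0.01753109 0.15819673]
```

```bash
python3 -m creep '[[0.15,-0.35,0,0],[0,0,0,0],[0,0,0,0]]'
python3 -c "
from h import *
plan(.6379,-.0026,.08,-10.4)"
```

```text
time: 26.73
tcp_pos: [0.6387, -0.003, 0.078]
tool_rot: [3.123, -0.283, -0.01]
force: [-11.3, -14.5, 5.3]
opening: -0.0003
grasp_force: 8.0
t=26.7 tcp [ 0.6387 -0.003   0.078 ] yaw -10.4 tilt 0.52 open -0.000 grip 8.0 F [-11.3 -14.5   5.3]
shift now [-0.09 -0.03 -0.2 ] turn 0.0 | shift if turned first [-0.09 -0.03 -0.2 ]
```

The force climbs against a fixed position, so the lever is at its stop. I back off along the arc and clear of the knob.

```bash
python3 -m creep '[[-0.6,1.3,0,0],[-0.5,1.3,0,0],[-0.22,1.25,0,0],[0,1.27,0,0],[0.16,1.26,0,0]]'
python3 -m creep '[[0.35,1.23,0,0],[0.5,1.2,0,0],[0.6,1.2,0,0],[0,2,0,0],[0,1,0,0]]'
python3 -m creep '[[0,0,-3,0],[0,0,-4,0],[0,0,-3,0],[0,0,0,0],[0,0,0,0]]'
python3 -c "
from h import *
t=camera('top'); save(t,'pics/t3.png',k=1.5); P=pts(t);Z=P[...,2];h=cv2.cvtColor(t['pixels'],cv2.COLOR_RGB2HSV)
red=(h[...,1]>150)&((h[...,0]<8)|(h[...,0]>172))
k=red&(Z>.06)&(np.hypot(P[...,0]-.7,P[...,1]+.03)<.12); print(k.sum(),P[k].mean(0) if k.any() else '')
b=blob((Z>.04)&(Z<.06)&(h[...,1]>100),348,253,50); print('cass',rect(P,b))
q=(Z>.072)&(Z<.1)&(np.hypot(P[...,0]-.475,P[...,1]+.226)<.05); print(rect(P,q),q.sum())
plan(.4745,-.228,.17,-10.4)"
```

```text
time: 27.15
tcp_pos: [0.6184, -0.0609, 0.0787]
tool_rot: [-3.128, 0.284, -0.001]
force: [0.7, -0.3, -0.7]
opening: -0.0001
grasp_force: 0.5
time: 27.57
tcp_pos: [0.6211, -0.1298, 0.0782]
tool_rot: [3.128, -0.284, 0.0]
force: [-0.1, -0.6, 0.1]
opening: -0.0
grasp_force: 0.0
time: 27.98
tcp_pos: [0.6225, -0.1284, 0.1812]
tool_rot: [3.128, -0.283, 0.008]
force: [-0.5, -0.4, -0.6]
opening: 0.0
grasp_force: 0.0
33 [ 0.64877457 -0.05841618  0.1008174 ]
cass (array([ 0.4555, -0.2612]), array([131.7,  56.2]), -30.8)
(array([ 0.4725, -0.2288]), array([20.2, 18. ]), -68.9) 40
t=28.0 tcp [ 0.6211 -0.1278  0.1786] yaw -10.3 tilt 0.05 open -0.000 grip 0.0 F [-0.2  0.2 -1. ]
shift now [-12.62  12.49   0.85] turn 0.1 | shift if turned first [-12.61  12.5    0.85]
```

View pics/t3.png

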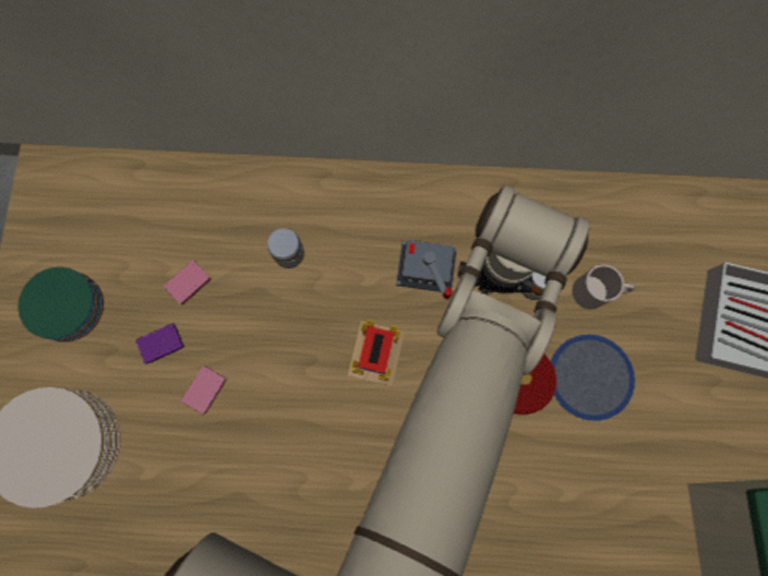

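The lever is home, with its knob back at (448,293) as at the start. The stack is intact at (376,347) and the casserole is still at about (521,380). I move over the casserole.

```bash
python3 -m creep '[[-2.5,2.5,0,0],[-2.5,2.5,0,0],[-2.5,2.5,0,0],[-2.5,2.5,0,0],[-2.6,2.5,0,0]]' 0.6 20
python3 -m creep '[[0,0,0,0],[0,0,0,0],[0,0,0,0],[0,0,0,0]]'
cat > cass.py <<'E'
from h import *
c=camera('wrist'); P=pts(c);Z=P[...,2]; s=read_state()
near=np.hypot(P[...,0]-s['tcp_pos'][0],P[...,1]-s['tcp_pos'][1])<.09
m=(Z>.070)&(Z<.085)&near
print('brass',rect(P,m),m.sum(),np.median(Z[m]))
h=cv2.cvtColor(c['pixels'],cv2.COLOR_RGB2HSV); m=(h[...,0]>95)&(h[...,0]<130)&(h[...,1]>40)&(Z<.01)&(Z>-.01)
q=P[m][:,:2]; q=q[np.hypot(q[:,0]-.4915,q[:,1]+.387)<.1]; 
if len(q)>50: print('mat',len(q),cv2.minEnclosingCircle((q*1000).astype(np.float32)))
save(c,'pics/c.png')
E
python3 cass.py; python3 -c "
from h import *
plan(.474,-.228,.062,-10.4)"
```

```text
time: 28.45
tcp_pos: [0.472, -0.2277, 0.1759]
tool_rot: [-3.126, 0.282, 0.005]
force: [0.2, -1.1, 0.3]
opening: 0.0513
grasp_force: 0.0
time: 28.78
tcp_pos: [0.4748, -0.2272, 0.1775]
tool_rot: [-3.128, 0.281, 0.001]
force: [0.1, 0.3, 0.6]
opening: 0.0513
grasp_force: 0.0
brass (array([ 0.4739, -0.2285]), array([25. , 24.8]), -60.7) 708 0.07750635628339121
mat 5456 ((490.1598205566406, -387.91619873046875), 89.94017791748047)
t=28.8 tcp [ 0.4749 -0.2272  0.1777] yaw -10.3 tilt 0.06 open 0.051 grip 0.0 F [ 0.2 -0.4 -1.3]
shift now [-0.07  0.11 11.57] turn 0.1 | shift if turned first [-0.07  0.11 11.57]
```

```bash
python3 -c "
from h import *
c=camera('wrist'); P=pts(c); r=np.hypot(P[...,0]-.4739,P[...,1]+.2285)
for a in range(0,72,4):
  k=(r>=a/1000)&(r<(a+4)/1000); print(a,np.round(np.percentile(P[k][:,2],[5,50,95]),4))"
```

```text
0 [0.0769 0.0777 0.0789]
4 [0.0767 0.0777 0.0789]
8 [0.0766 0.2543 0.2688]
12 [0.0657 0.2618 0.2695]
16 [0.064  0.2521 0.2632]
20 [0.0639 0.2683 0.2772]
24 [0.0637 0.2601 0.2768]
28 [0.0626 0.2521 0.2744]
32 [0.0616 0.2203 0.2559]
36 [0.0608 0.1979 0.235 ]
40 [0.06   0.2258 0.2355]
44 [0.0595 0.2336 0.2404]
48 [0.0592 0.2463 0.2608]
52 [0.0583 0.2508 0.2684]
56 [0.0574 0.2408 0.2655]
60 [0.0565 0.0582 0.2608]
64 [0.0514 0.0564 0.2524]
68 [-2.000e-04  5.300e-02  3.199e-01]
```

```bash
python3 -m creep '[[-0.05,0.1,3,0],[0,0,3,0],[0,0,2.5,0],[0,0,1.3,0],[0,0,0,0]]'
python3 -m creep '[[0,0,0,0],[0,0,0,0],[0,0,0,0],[0,0,0,0]]'
python3 -c "
from h import *
plan(.4743,-.2285,.0685,-10.4)"
```

```text
time: 29.3
tcp_pos: [0.4719, -0.2264, 0.0764]
tool_rot: [-3.125, 0.281, 0.01]
force: [-0.9, 0.3, -0.5]
opening: 0.051
grasp_force: 0.0
time: 29.63
tcp_pos: [0.4747, -0.2295, 0.0818]
tool_rot: [3.127, -0.282, 0.004]
force: [-0.1, 1.8, 0.3]
opening: 0.0512
grasp_force: 0.0
t=29.6 tcp [ 0.4747 -0.2295  0.0818] yaw -10.3 tilt 0.16 open 0.051 grip 0.0 F [-0.1  1.8  0.3]
shift now [-0.06 -0.1   1.33] turn 0.1 | shift if turned first [-0.06 -0.1   1.33]
```

```bash
python3 -m creep '[[0,0,0.6,0],[0,0,0.5,0],[0,0,0,0],[0,0,0,0],[0,0,0,0]]'
python3 -m creep '[[0,0,0,0],[0,0,0,0],[0,0,0,0],[0,0,0,0],[0,0,0,0]]' 0 30
python3 -m creep '[[0,0,0,0],[0,0,0,0]]'
```

```text
time: 30.05
tcp_pos: [0.4736, -0.2289, 0.0692]
tool_rot: [-3.129, 0.283, 0.0]
force: [0.3, -0.3, 0.7]
opening: 0.0512
grasp_force: 0.0
time: 30.47
tcp_pos: [0.4739, -0.2286, 0.0697]
tool_rot: [-3.128, 0.283, -0.0]
force: [-0.7, 4.1, 5.3]
opening: 0.0241
grasp_force: 29.4
time: 30.63
tcp_pos: [0.4739, -0.2286, 0.0697]
tool_rot: [-3.128, 0.283, -0.0]
force: [-0.3, 4.3, 4.8]
opening: 0.0242
grasp_force: 29.5
```

```bash
python3 -m creep '[[0.15,0.5,0,0],[0.3,1,0,0],[0.4,1.4,0,0],[0.4,1.4,0,0],[0.4,1.4,0,0]]'
python3 -c "
from h import *
plan(.4903,-.388,.0697,-10.3)"
```

```text
time: 31.05
tcp_pos: [0.4798, -0.2864, 0.0697]
tool_rot: [-3.125, 0.282, 0.002]
force: [-0.3, 10.6, 9.8]
opening: 0.024
grasp_force: 29.9
t=31.1 tcp [ 0.4798 -0.2864  0.0697] yaw -10.3 tilt 0.23 open 0.024 grip 29.9 F [-0.3 10.6  9.8]
shift now [ 2.85  9.81 -0.05] turn -0.0 | shift if turned first [ 2.85  9.81 -0.05]
```

```bash
python3 -m creep '[[0.4,1.4,0,0],[0.4,1.4,0,0],[0.4,1.4,0,0],[0.4,1.4,0,0],[0.4,1.4,0,0]]'
python3 -m creep '[[0.4,1.2,0,0],[0.2,0.6,0,0],[0,0,0,0],[0,0,0,0],[0,0,0,0]]'
python3 -c "
from h import *
plan(.4903,-.388,.0697,-10.3)"
```

```text
time: 31.47
tcp_pos: [0.487, -0.3589, 0.0697]
tool_rot: [-3.125, 0.282, 0.002]
force: [-2.1, 10.1, 9.8]
opening: 0.0242
grasp_force: 30.0
time: 31.88
tcp_pos: [0.4896, -0.3799, 0.0697]
tool_rot: [3.127, -0.283, 0.001]
force: [0.1, 0.2, 3.8]
opening: 0.0237
grasp_force: 29.9
t=31.9 tcp [ 0.4896 -0.3799  0.0697] yaw -10.3 tilt 0.08 open 0.024 grip 29.9 F [0.1 0.2 3.8]
shift now [0.22 0.79 0.  ] turn -0.0 | shift if turned first [0.22 0.79 0.  ]
```

```bash
python3 -m creep '[[0.2,0.5,0,0],[0,0.4,0,0],[0,0,0,0],[0,0,0,0],[0,0,0,0]]'
python3 -m creep '[[0,0,0,0],[0,0,0,0],[0,0,0,0],[0,0,0,0],[0,0,0,0]]' 0.6
python3 -m creep '[[0,0,-2,0],[0,0,-4,0],[0,0,-4,0],[0,0,-2,0],[0,0,0,0]]'
python3 -m creep '[[0,0,0,0],[0,0,0,0]]'
python3 cass.py; python3 -c "
from h import *
plan(.6253,-.12,.18,-10.3)"
```

```text
time: 32.3
tcp_pos: [0.4901, -0.3872, 0.0697]
tool_rot: [-3.127, 0.282, 0.0]
force: [0.3, 6.4, 7.4]
opening: 0.0239
grasp_force: 30.3
time: 32.72
tcp_pos: [0.4896, -0.3885, 0.069]
tool_rot: [3.129, -0.283, -0.0]
force: [0.1, 0.0, -0.4]
opening: 0.0512
grasp_force: 0.0
time: 33.13
tcp_pos: [0.4923, -0.3914, 0.1966]
tool_rot: [3.12, -0.282, 0.014]
force: [-0.4, -0.8, 1.0]
opening: 0.0512
grasp_force: 0.0
time: 33.3
tcp_pos: [0.4893, -0.3879, 0.188]
tool_rot: [-3.128, 0.283, 0.002]
force: [-0.2, 0.5, -0.4]
opening: 0.0512
grasp_force: 0.0
brass (array([ 0.4901, -0.3882]), array([24.8, 24.8]), -56.5) 649 0.07749522823328997
mat 2844 ((490.30731201171875, -387.3836975097656), 89.50151062011719)
t=33.4 tcp [ 0.489  -0.3876  0.1872] yaw -10.3 tilt 0.20 open 0.051 grip 0.0 F [ 0.5 -0.1 -0.3]
shift now [  8.6  -28.77   0.76] turn -0.0 | shift if turned first [  8.63 -28.76   0.76]
```

View pics/c.png

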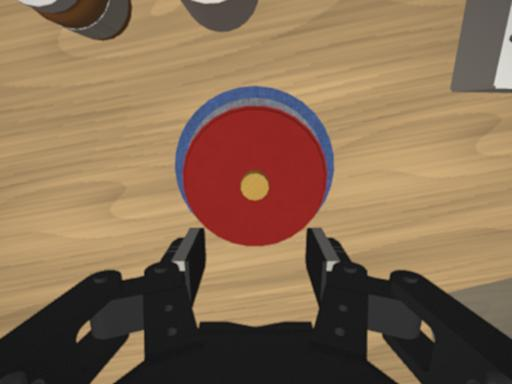

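The casserole sits concentric on the mat, brass knob at (254,186), within 1 mm by measurement. I go back to the lever.

```bash
python3 -m creep '[[1.1,-3.7,0,0],[1.1,-3.7,0,0],[1.1,-3.7,0,0],[1.1,-3.7,0,0],[1.1,-3.7,0,0]]' 0
python3 -m creep '[[1.1,-3.7,0,0],[1.1,-3.7,0,0],[1,-3.5,0,0],[0,0,0,0],[0,0,0,0]]'
python3 -m creep '[[0,0,0,0],[0,0,0,0]]'
python3 -c "
from h import *
plan(.6256,-.1104,.079,-10.3)"
```

```text
time: 33.77
tcp_pos: [0.5766, -0.2141, 0.1871]
tool_rot: [-3.127, 0.284, 0.005]
force: [0.9, -0.8, -1.0]
opening: 0.0002
grasp_force: 0.0
time: 34.18
tcp_pos: [0.6277, -0.1126, 0.1871]
tool_rot: [-3.129, 0.278, 0.005]
force: [-0.6, -0.1, -1.1]
opening: -0.0003
grasp_force: 0.0
time: 34.35
tcp_pos: [0.6273, -0.1159, 0.1882]
tool_rot: [-3.129, 0.285, 0.003]
force: [-0.3, 0.1, 0.3]
opening: 0.0002
grasp_force: 0.0
t=34.4 tcp [ 0.6273 -0.1159  0.1882] yaw -10.4 tilt 0.11 open 0.000 grip 0.0 F [-0.3  0.1  0.3]
shift now [-0.24 -0.51 10.92] turn -0.1 | shift if turned first [-0.24 -0.51 10.92]
```

```bash
python3 -m creep '[[-0.15,-0.4,3,0],[0,0,3,0],[0,0,3,0],[0,0,1.7,0],[0,0,0,0]]'
python3 -m creep '[[0,0,0,0],[0,0,0,0],[0,0,0,0],[0,0,0,0],[0,0,0,0]]'
python3 -c "
from h import *
plan(.6256,-.1104,.079,-10.3)"
```

```text
time: 34.77
tcp_pos: [0.6231, -0.1108, 0.0767]
tool_rot: [-3.126, 0.286, 0.015]
force: [-0.9, -0.1, -0.7]
opening: -0.0003
grasp_force: 0.0
time: 35.18
tcp_pos: [0.6283, -0.111, 0.0838]
tool_rot: [3.128, -0.283, 0.004]
force: [0.2, 0.4, 0.3]
opening: -0.0
grasp_force: 0.0
t=35.2 tcp [ 0.6283 -0.111   0.0838] yaw -10.3 tilt 0.15 open -0.000 grip 0.0 F [0.2 0.4 0.3]
shift now [-0.28 -0.01  0.48] turn -0.0 | shift if turned first [-0.28 -0.01  0.48]
```

```bash
python3 -m creep '[[0,-1.55,0.3,0],[-0.69,-1.07,0,0],[-0.52,-1.16,0,0],[-0.35,-1.23,0,0],[-0.16,-1.26,0,0]]'
python3 -m creep '[[0,-1.27,0,0],[0.22,-1.25,0,0],[0.41,-1.2,0,0],[0,0,0,0]]'
python3 -m creep '[[0.25,-0.55,0,0],[0.2,-0.35,0,0],[0,0,0,0],[0,0,0,0]]'
python3 -m creep '[[0.15,-0.35,0,0],[0,0,0,0],[0,0,0,0]]'
```

```text
time: 35.6
tcp_pos: [0.6206, -0.0441, 0.079]
tool_rot: [3.129, -0.282, -0.003]
force: [-2.3, -2.2, -0.3]
opening: 0.0003
grasp_force: 1.2
time: 35.93
tcp_pos: [0.6356, -0.0079, 0.0792]
tool_rot: [-3.129, 0.279, -0.001]
force: [-1.2, -1.9, 0.5]
opening: 0.0001
grasp_force: 1.2
time: 36.27
tcp_pos: [0.6395, -0.0041, 0.079]
tool_rot: [3.126, -0.283, -0.006]
force: [-7.8, -7.7, 3.1]
opening: -0.0001
grasp_force: 4.2
time: 36.52
tcp_pos: [0.6401, -0.0031, 0.0789]
tool_rot: [3.122, -0.283, -0.012]
force: [-13.6, -15.1, 7.0]
opening: 0.0002
grasp_force: 8.4
```

At the stop again (about 20 N). I check the casserole while holding it there, then release.

```bash
cat > chk.py <<'E'
from h import *
t=camera('scene'); P=pts(t);Z=P[...,2]; h=cv2.cvtColor(t['pixels'],cv2.COLOR_RGB2HSV)
m=(Z>.073)&(Z<.085)&(np.hypot(P[...,0]-.4905,P[...,1]+.388)<.08); print('brass',m.sum(),rect(P,m) if m.any() else '')
red=(h[...,1]>150)&((h[...,0]<8)|(h[...,0]>172))
k=red&(Z>.07)&(Z<.11)&(np.hypot(P[...,0]-.7,P[...,1]+.03)<.12); print('lever',k.sum(),np.round(P[k].mean(0),4) if k.any() else '')
k=red&(Z>.062)&(Z<.075)&(np.hypot(P[...,0]-.517,P[...,1]-.065)<.055); print('lid',k.sum(),rect(P,k) if k.any() else '')
E
python3 chk.py
python3 -m creep '[[-0.6,1.3,0,0],[-0.5,1.3,0,0],[-0.22,1.25,0,0],[0,1.27,0,0],[0.16,1.26,0,0]]'
python3 -m creep '[[0.35,1.23,0,0],[0.5,1.2,0,0],[0.6,1.2,0,0],[0,2,0,0],[0,1,0,0]]'
python3 -m creep '[[0,0,-3,0],[0,0,-4,0],[0,0,-3,0],[0,0,0,0],[0,0,0,0]]'
python3 -m creep '[[-3,0,0,0],[-3,0,0,0],[-3,0,0,0],[0,0,0,0],[0,0,0,0]]'
python3 chk.py; python3 -c "
from h import *
save(camera('scene'),'pics/s3.png',k=1.5); plan(.5,0,.2)"
```

```text
brass 62 (array([ 0.5197, -0.3425]), array([25.4, 22.9]), -26.2)
lever 26 [0.6485 0.0167 0.0912]
lid 4 (array([0.5602, 0.0818]), array([10.7,  3.1]), -26.1)
time: 36.98
tcp_pos: [0.62, -0.0609, 0.0797]
tool_rot: [-3.128, 0.284, -0.001]
force: [0.7, -0.3, 0.1]
opening: -0.0002
grasp_force: 0.5
time: 37.4
tcp_pos: [0.6226, -0.1298, 0.0792]
tool_rot: [3.128, -0.284, 0.0]
force: [0.1, 0.8, 0.1]
opening: 0.0003
grasp_force: 0.0
time: 37.82
tcp_pos: [0.624, -0.1284, 0.1821]
tool_rot: [3.128, -0.283, 0.008]
force: [-0.8, 0.0, -0.6]
opening: 0.0
grasp_force: 0.0
time: 38.23
tcp_pos: [0.5317, -0.1106, 0.1772]
tool_rot: [-3.127, 0.283, 0.006]
force: [0.9, 0.1, 1.2]
opening: 0.0001
grasp_force: 0.0
brass 60 (array([ 0.52  , -0.3431]), array([24.8, 23.5]), 21.1)
lever 46 [ 0.6371 -0.0724  0.0951]
lid 290 (array([0.5181, 0.0644]), array([88. , 56.7]), -11.2)
t=38.3 tcp [ 0.5342 -0.1116  0.1788] yaw -10.3 tilt 0.02 open -0.000 grip 0.0 F [ 0.6 -0.6 -0.2]
shift now [ -5.37 -10.37  -2.11] turn 0.0 | shift if turned first [ -5.37 -10.37  -2.11]
```

View pics/s3.png

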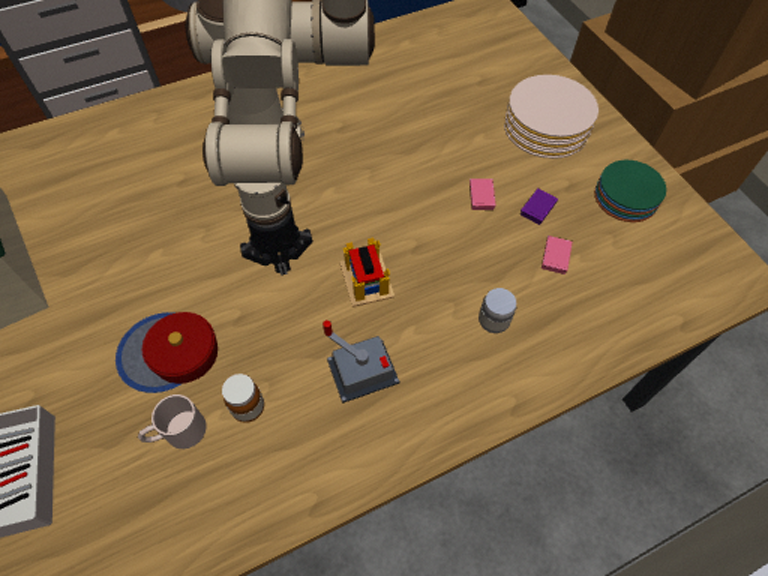

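The casserole at (179,347) has been knocked off centre, about 53 mm from the mat centre, before or during the second swing. The lever and stack are fine. So I slide it back and log again.

```bash
python3 -c "
from h import *
plan(.519,-.344,.18,-10.3)"
python3 -m creep '[[0.5,3.8,0,0],[0.5,3.8,0,0],[0.5,3.8,0,0],[0.5,3.8,0,0],[0.5,3.8,0,0]]' 0.6 30
python3 -m creep '[[0.4,3.7,0,0],[0,0,0,0],[0,0,0,0],[0,0,0,0],[0,0,0,0]]'
python3 cass.py; python3 -c "
from h import *
plan(.519,-.344,.0685,-10.3)"
```

```text
t=38.3 tcp [ 0.5342 -0.1116  0.1788] yaw -10.3 tilt 0.02 open -0.000 grip 0.0 F [ 0.6 -0.6 -0.2]
shift now [ 2.68 23.13 -0.12] turn -0.0 | shift if turned first [ 2.66 23.14 -0.12]
time: 38.75
tcp_pos: [0.5251, -0.3054, 0.1793]
tool_rot: [3.128, -0.283, 0.001]
force: [0.6, -0.1, -0.5]
opening: 0.0511
grasp_force: 0.0
time: 39.17
tcp_pos: [0.5222, -0.3389, 0.179]
tool_rot: [-3.128, 0.281, 0.0]
force: [-0.0, 0.7, -0.7]
opening: 0.0507
grasp_force: 0.0
brass (array([ 0.5189, -0.3444]), array([25.2, 24.6]), -76.7) 686 0.07750790372114928
mat 2425 ((489.78875732421875, -387.62872314453125), 89.48951721191406)
t=39.2 tcp [ 0.5221 -0.3387  0.1791] yaw -10.2 tilt 0.03 open 0.051 grip 0.0 F [-0.1 -0.5  0.3]
shift now [-0.21  0.58 11.06] turn 0.1 | shift if turned first [-0.21  0.58 11.06]
```

```bash
python3 -m creep '[[-0.2,0.58,3,0],[0,0,3,0],[0,0,2.5,0],[0,0,1.2,0],[0,0,0,0]]'
python3 -m creep '[[0,0,0,0],[0,0,0,0],[0,0,0,0],[0,0,0,0],[0,0,0,0]]'
python3 -c "
from h import *
plan(.519,-.344,.069,-10.3)"
```

```text
time: 39.63
tcp_pos: [0.517, -0.3425, 0.0788]
tool_rot: [-3.125, 0.28, 0.008]
force: [-0.3, 0.0, 0.3]
opening: 0.0511
grasp_force: 0.0
time: 40.05
tcp_pos: [0.5191, -0.3459, 0.0836]
tool_rot: [3.127, -0.283, 0.003]
force: [0.5, 0.2, -0.3]
opening: 0.0513
grasp_force: 0.0
t=40.0 tcp [ 0.5191 -0.3459  0.0836] yaw -10.3 tilt 0.12 open 0.051 grip 0.0 F [ 0.5  0.2 -0.3]
shift now [-0.05 -0.19  1.46] turn -0.0 | shift if turned first [-0.05 -0.19  1.46]
```

```bash
python3 -m creep '[[0,-0.1,0.6,0],[0,0,0.6,0],[0,0,0,0],[0,0,0,0],[0,0,0,0]]'
python3 -m creep '[[0,0,0,0],[0,0,0,0],[0,0,0,0],[0,0,0,0],[0,0,0,0]]' 0 30
python3 -m creep '[[0,0,0,0],[0,0,0,0]]'
python3 -c "
from h import *
plan(.4903,-.388,.0697,-10.3)"
```

```text
time: 40.47
tcp_pos: [0.5186, -0.3442, 0.07]
tool_rot: [-3.128, 0.283, 0.001]
force: [0.5, 0.2, -0.4]
opening: 0.0513
grasp_force: 0.0
time: 40.88
tcp_pos: [0.5189, -0.3441, 0.0708]
tool_rot: [-3.128, 0.283, -0.001]
force: [-0.1, 3.4, 4.0]
opening: 0.024
grasp_force: 29.4
time: 41.05
tcp_pos: [0.5189, -0.3441, 0.0707]
tool_rot: [-3.128, 0.283, -0.0]
force: [0.1, 3.6, 5.0]
opening: 0.0243
grasp_force: 29.5
t=41.0 tcp [ 0.5189 -0.3441  0.0707] yaw -10.3 tilt 0.03 open 0.024 grip 29.5 F [0.1 3.6 5. ]
shift now [-2.03  4.84  0.1 ] turn -0.0 | shift if turned first [-2.03  4.83  0.1 ]
```

```bash
python3 -m creep '[[-0.3,0.7,0,0],[-0.5,1.2,0,0],[-0.5,1.2,0,0],[-0.5,1.2,0,0],[-0.2,0.5,0,0]]'
python3 -m creep '[[0,0.1,0,0],[0,0,0,0],[0,0,0,0],[0,0,0,0]]'
python3 -c "
from h import *
plan(.4903,-.388,.0697,-10.3)"
```

```text
time: 41.47
tcp_pos: [0.4908, -0.3886, 0.0708]
tool_rot: [-3.128, 0.284, -0.003]
force: [4.3, 5.8, 4.8]
opening: 0.0242
grasp_force: 29.8
time: 41.8
tcp_pos: [0.4904, -0.3892, 0.0707]
tool_rot: [3.128, -0.283, 0.0]
force: [-0.3, 2.0, 5.2]
opening: 0.0241
grasp_force: 29.8
t=41.8 tcp [ 0.4904 -0.3892  0.0707] yaw -10.3 tilt 0.05 open 0.024 grip 29.8 F [-0.3  2.   5.2]
shift now [-0.03 -0.12  0.1 ] turn -0.0 | shift if turned first [-0.03 -0.12  0.1 ]
```

```bash
python3 -m creep '[[0,0,0,0],[0,0,0,0],[0,0,0,0],[0,0,0,0],[0,0,0,0]]' 0.6
python3 -m creep '[[0,0,-2,0],[0,0,-4,0],[0,0,-4,0],[0,0,-2,0],[0,0,0,0]]'
python3 -m creep '[[0,0,0,0],[0,0,0,0]]'
python3 cass.py
python3 -m creep '[[1.1,-3.7,0,0],[1.1,-3.7,0,0],[1.1,-3.7,0,0],[1.1,-3.7,0,0],[1.1,-3.7,0,0]]' 0
python3 -m creep '[[1.1,-3.7,0,0],[1.1,-3.7,0,0],[1,-3.5,0,0],[0,0,0,0],[0,0,0,0]]'
python3 -m creep '[[0,0,0,0],[0,0,0,0],[0,0,0,0]]'
python3 chk.py; python3 -c "
from h import *
plan(.6256,-.1104,.079,-10.3)"
```

```text
time: 42.22
tcp_pos: [0.4901, -0.389, 0.07]
tool_rot: [-3.129, 0.283, 0.001]
force: [0.3, -0.5, -0.3]
opening: 0.0512
grasp_force: 0.0
time: 42.63
tcp_pos: [0.4927, -0.3919, 0.1976]
tool_rot: [3.12, -0.282, 0.013]
force: [0.1, 0.2, 0.2]
opening: 0.0515
grasp_force: 0.0
time: 42.8
tcp_pos: [0.4897, -0.3885, 0.189]
tool_rot: [-3.128, 0.283, 0.002]
force: [-0.5, -0.6, -1.4]
opening: 0.0515
grasp_force: 0.0
brass (array([ 0.4899, -0.3904]), array([25.3, 24.1]), -10.1) 642 0.07749081775798056
mat 2831 ((490.2410583496094, -387.3414611816406), 89.2855453491211)
time: 43.27
tcp_pos: [0.577, -0.2146, 0.1881]
tool_rot: [-3.127, 0.284, 0.005]
force: [0.2, -0.2, 0.2]
opening: 0.0003
grasp_force: 0.0
time: 43.68
tcp_pos: [0.6281, -0.1132, 0.188]
tool_rot: [-3.129, 0.277, 0.006]
force: [-0.3, -0.1, -0.0]
opening: -0.0001
grasp_force: 0.0
time: 43.93
tcp_pos: [0.6279, -0.1167, 0.1898]
tool_rot: [-3.128, 0.286, 0.001]
force: [0.2, 0.7, -0.4]
opening: 0.0003
grasp_force: 0.0
brass 58 (array([ 0.4924, -0.388 ]), array([24., 23.]), -7.7)
lever 45 [ 0.6373 -0.0722  0.0959]
lid 288 (array([0.5182, 0.0643]), array([85.9, 56. ]), -10.3)
t=44.0 tcp [ 0.628  -0.1167  0.19  ] yaw -10.4 tilt 0.03 open -0.000 grip 0.0 F [-0.7  0.2 -0.6]
shift now [-0.35 -0.57 11.1 ] turn -0.1 | shift if turned first [-0.35 -0.57 11.1 ]
```

Casserole centred within 3 mm. I swing the lever again.

```bash
python3 -m creep '[[-0.2,-0.5,3,0],[0,0,3,0],[0,0,3,0],[0,0,1.8,0],[0,0,0,0]]'
python3 -m creep '[[0,0,0,0],[0,0,0,0],[0,0,0,0],[0,0,0,0],[0,0,0,0]]'
python3 -c "
from h import *
plan(.6256,-.1104,.079,-10.3)"
```

```text
time: 44.4
tcp_pos: [0.6235, -0.1097, 0.0769]
tool_rot: [-3.126, 0.285, 0.015]
force: [-1.0, 1.4, -1.2]
opening: 0.0002
grasp_force: 0.0
time: 44.82
tcp_pos: [0.6284, -0.1105, 0.0839]
tool_rot: [3.128, -0.283, 0.004]
force: [-0.1, 0.5, -0.3]
opening: 0.0004
grasp_force: 0.0
t=44.8 tcp [ 0.6284 -0.1105  0.0839] yaw -10.3 tilt 0.15 open 0.000 grip 0.0 F [-0.1  0.5 -0.3]
shift now [-0.28  0.04  0.49] turn -0.0 | shift if turned first [-0.28  0.04  0.49]
```

```bash
python3 -m creep '[[0,-1.55,0.3,0],[-0.69,-1.07,0,0],[-0.52,-1.16,0,0],[-0.35,-1.23,0,0],[-0.16,-1.26,0,0]]'
python3 -m creep '[[0,-1.27,0,0],[0.22,-1.25,0,0],[0.41,-1.2,0,0],[0,0,0,0]]'
python3 -m creep '[[0.25,-0.55,0,0],[0.2,-0.35,0,0],[0,0,0,0],[0,0,0,0]]'
python3 -m creep '[[0.15,-0.35,0,0],[0,0,0,0],[0,0,0,0]]'
python3 chk.py
```

```text
time: 45.23
tcp_pos: [0.6207, -0.0436, 0.079]
tool_rot: [3.129, -0.282, -0.003]
force: [-2.5, -2.1, 0.6]
opening: -0.0003
grasp_force: 1.2
time: 45.57
tcp_pos: [0.6357, -0.0074, 0.0792]
tool_rot: [-3.129, 0.28, -0.001]
force: [-2.4, -1.4, 0.5]
opening: -0.0002
grasp_force: 1.2
time: 45.9
tcp_pos: [0.6394, -0.0039, 0.079]
tool_rot: [3.125, -0.283, -0.007]
force: [-8.1, -7.1, 3.6]
opening: -0.0002
grasp_force: 4.8
time: 46.15
tcp_pos: [0.6401, -0.003, 0.0789]
tool_rot: [3.122, -0.283, -0.012]
force: [-14.2, -15.4, 6.8]
opening: -0.0
grasp_force: 9.0
brass 60 (array([ 0.4903, -0.3886]), array([24. , 23.4]), 45.8)
lever 27 [0.6489 0.0164 0.0928]
lid 3 (array([0.5603, 0.0834]), array([2.6, 0. ]), -25.7)
```

The lever is at its stop with the casserole on the mat. I release, retreat and verify.

```bash
python3 -m creep '[[-0.6,1.3,0,0],[-0.5,1.3,0,0],[-0.22,1.25,0,0],[0,1.27,0,0],[0.16,1.26,0,0]]'
python3 -m creep '[[0.35,1.23,0,0],[0.5,1.2,0,0],[0.6,1.2,0,0],[0,2,0,0],[0,1,0,0]]'
python3 -m creep '[[0,0,-3,0],[0,0,-4,0],[0,0,-3,0],[0,0,0,0],[0,0,0,0]]'
python3 -m creep '[[-3,0,0,0],[-3,0,0,0],[-3,0,0,0],[0,0,0,0],[0,0,0,0]]'
python3 -m creep '[[0,0,0,0],[0,0,0,0],[0,0,0,0],[0,0,0,0],[0,0,0,0]]'
python3 chk.py; python3 -c "
from h import *
save(camera('scene'),'pics/s4.png',k=1.5); plan(.5,0,.2)"
```

```text
time: 46.62
tcp_pos: [0.6201, -0.0604, 0.0797]
tool_rot: [-3.128, 0.284, -0.002]
force: [0.3, -0.4, 0.1]
opening: 0.0001
grasp_force: 0.5
time: 47.03
tcp_pos: [0.6227, -0.1293, 0.0792]
tool_rot: [3.128, -0.284, 0.0]
force: [-0.2, 0.8, -0.4]
opening: -0.0
grasp_force: 0.0
time: 47.45
tcp_pos: [0.6241, -0.1278, 0.1822]
tool_rot: [3.128, -0.283, 0.008]
force: [-1.1, -0.5, -0.9]
opening: -0.0001
grasp_force: 0.0
time: 47.87
tcp_pos: [0.5318, -0.1101, 0.1771]
tool_rot: [-3.127, 0.283, 0.006]
force: [0.0, -0.9, 0.2]
opening: -0.0001
grasp_force: 0.0
time: 48.28
tcp_pos: [0.5344, -0.1112, 0.1793]
tool_rot: [3.129, -0.283, 0.0]
force: [-0.0, -0.4, -0.4]
opening: -0.0002
grasp_force: 0.0
brass 58 (array([ 0.4916, -0.3881]), array([25.5, 21.8]), -11.3)
lever 47 [ 0.6372 -0.0725  0.0959]
lid 291 (array([0.5179, 0.064 ]), array([88.1, 55.9]), -10.1)
t=48.4 tcp [ 0.5341 -0.1111  0.1793] yaw -10.3 tilt 0.01 open 0.000 grip 0.0 F [ 0.3 -0.3 -0.1]
shift now [ -5.35 -10.31  -2.07] turn 0.0 | shift if turned first [ -5.35 -10.31  -2.07]
```

View pics/s4.png

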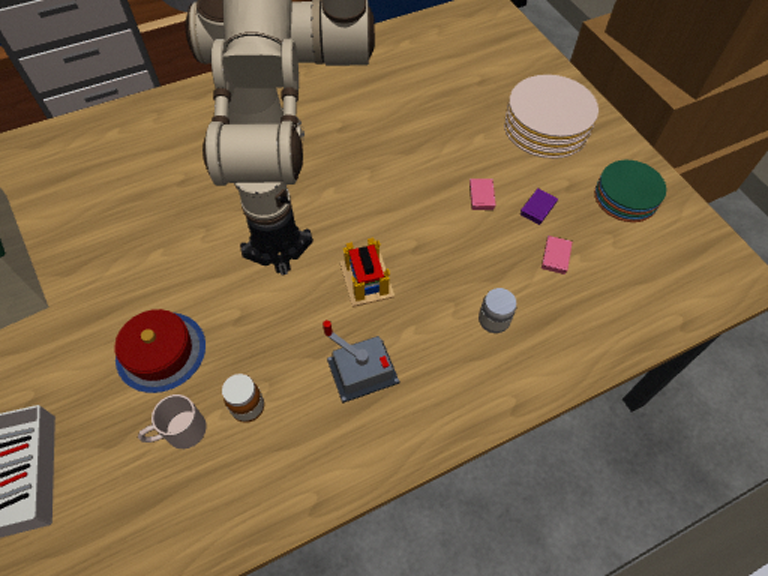

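The picture shows the casserole on the mat at (153,345), the stack in the jig at (366,268), the lever home with its knob at (327,327), and the bystanders in place. The arm is clear of everything, so I hand in.

```bash
python3 -c "
from h import *
print(finish_job())"
```

```text
the job is handed in; nothing more can be done
None
```

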